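# Index a microscope filter turret and clip it onto its spindle

## Robot

A 7-joint arm with a two-finger parallel gripper is mounted at the origin on the work surface. World frame = base frame: x ahead of the robot, y to its left, z up, the work surface at z = 0. Lengths are in m, angles in rad, forces in N, time in s.
With the tool pointing down it reaches from about 0.425 to 0.925 m from the base axis. Payload 6.8 kg.
Tool frame: the origin (TCP) lies at the very end of the fingers, on their centre line; the grasp point (between the pads) lies 19 mm behind it; z points along the fingers, x is the direction in which the jaws open and shut, and the axes are right-handed (so a half turn about z gives the same grasp; the last joint's range is limited). The gripper opens to 85 mm and grips with 20 to 120 N. Pads are 22 mm wide; open, the fingers measure 114 mm over their backs; the gripper's body (76 mm by 85 mm) begins 54 mm behind the grasp point. The pads swing forward as they close: fully open they stand 13 mm farther back than shut.
Start: joints at [-0.108, 0.477, 0.022, 1.555, -0.011, 1.109, -0.083], TCP at [0.675, 0, 0.201] pointing down, gripper open.
Joint ranges: [-2.96, 2.96], [-0.34, 2.1], [-1.41, 1.46], [0.24, 2.44], [-1.37, 4.51], [0.17, 1.92], [-2.96, 2.96]. Speed limits (rad/s): [2.39, 2.39, 3.14, 3.14, 3.14, 3.14, 3.14].

## Interface

Orientations are given as a rotation vector (axis times angle).
In Python, from bench import * gives the robot as it stands.
- The arm moves only by the tool servo_tool, never from a script. Its argument "increments" is one flat list of numbers, 7 for each row, row after row: the shift along the tool's x, y, z in mm, then the turn, a rotation vector about the tool's x, y, z in rad, then the finger opening in mm, from 0 to 85.4. In form: [tx, ty, tz, wx, wy, wz, fingers, tx, ty, tz, wx, wy, wz, fingers, ...]. A call has exactly 8 rows; each row shifts and turns the commanded pose from where the row before left it, along the tool's axes as they then stand; what a row does not reach is not made up. A row lasts 1/8 s, in which the tool goes at most 62.5 mm and 10.7 degrees, less where a joint would pass 70% of its speed; a pose out of reach is approached as far as the arm can. A call is refused whole if a number of a shift passes 62.5 or a number of a turn 0.188, either way. A call with a gripper value outside its range is refused whole. The fingers move at their own pace and stop on an object; "squeeze" is the grip in N (left out, the last holds). Time passes only in rows, so rows that do not move let the fingers close, or fill a call up. It gives the time, the measured TCP pose, the force and the opening at its end, in the units of the state.
- get_obs(): the state, without advancing time (a new reading comes with each control period).
- grab_frame(name): name is "scene" or "side" or "wrist"; returns (picture, depth): 384x512x3 uint8, red, green, blue; 384x512 float32, m along the optical axis (not along the pixel's ray), 0 where there is no reading.
- calibration(name): a dict with "fx", "fy", "cx", "cy" (pixels), "k1" (the pictures are not rectified: a ray, as slopes to the right and down, at radius r is drawn at 1 + k1 r^2 times it, then the intrinsics apply), "eye" and "orientation" of the camera in the world; the wrist camera has in their place "T_tool_cam" (4x4, takes a point from camera to tool coordinates, whose origin is the TCP and whose axes are the tool frame's). Camera axes: x right, y up, looking along -z (the intrinsics and any distortion apply to the point x, -y, -z); pixel columns grow to the right and rows downward; lengths in m; the calibration is good to about 2 mm. A picture is of the moment at which its call begins: read the wrist's pose just before it. calibration takes no time and is no camera call.
- hand_in(): hands the job in, once; it reports no verdict.
The state is a dict: "clock": time; "joints": joint angles; "qvel": joint speeds; "tau": joint torques, N m; "tcp_pos": TCP position; "orientation": TCP orientation; "contact_force": force on the tool from outside, world axes, zero at the start; "moment": the same for the moment, N m; "grip_width": finger opening in m.
Only numpy, scipy, OpenCV 4.12 (cv2) and the standard library are available. Lean on these libraries where they do the work, as an engineer would, in place of code of your own. Each camera call takes 0.05 s, during which the arm holds its last target.

## Task

On the microscope service bench, first turn the black filter turret by its raised rim until the white mark on the rim faces the red pointer, and let go of it. Then take the steel spring clip by its orange grip, push it sideways into the spindle's groove (between the hub's top and the spindle head) until it snaps fully home, and let go, leaving the mark still at the pointer. Do not disturb the other things on the bench.

Things in the scene. Friction and masses are not known exactly. Their poses are not given: they have to be found in the camera images.
- wheel (a joint): turn of the turret wheel about its vertical axis, rad, counter-clockwise from above positive; 0 when the white mark faces the pointer. It starts between +0.5 and +1.4, so it has to turn clockwise seen from above. It turns with light friction (about 2 N at the rim) and stays where it is left. Range -3 to 3.
- groove (a point): axis of the turret's fixed upright spindle, mid-height of its groove, 69.5 mm above the table; its x points level to the red pointer. Groove core: smooth 24 mm diameter bar, open all round, from 62 to 77 mm above the table. Below: the wheel's flat aluminium hub top, 80 mm diameter, at 62 mm. Above: spindle head, 40 mm diameter, top at 88 mm. The clip can enter from any side.
- turret: the filter turret; origin on the table under the spindle, x towards the pointer. Round white base 230 mm diameter, 12 mm high. Black wheel 190 mm diameter: flat web, top 24 mm above the table, and at its edge an upright raised rim, 10 mm thick (85 to 95 mm from the axis), top 56 mm above the table, to be pinched from above across its thickness anywhere but near the pointer.
- mark (a point): the white mark, a 5 mm wide line across the rim's top and down its outside; the point is on the rim's top, 90 mm from the spindle axis and 56 mm above the table
- pointer (a point): tip of the fixed red pointer just outside the rim, 98.5 mm from the spindle axis, 47 mm above the table; the red post behind it is 24 mm wide, 50 mm high and reaches from 120 to 134 mm from the axis
- clip_grip (a point): centre of the orange upright grip of the loose clip: 24 mm along the clip's x, 18 mm along its y, 40 mm high (8 to 48 mm above the clip's underside; the point is at 28 mm), taken from above across the 18 mm. x points along the clip to its open mouth, z up.
- clip_seat (a point): where the spindle's axis sits when the clip is home: 56 mm from the grip's centre along x, 4 mm above the clip's underside. The flared arm tips reach 28 mm beyond it. At rest the arms' narrowest gap, 9 mm beyond it, is 18 mm; a push of about 10 N along x springs them past the 24 mm core and they snap in behind it; the back of the clip then rests on the core.
- eyepiece: bystander: black eyepiece standing upright, 42 mm diameter, 65 mm high; origin under its centre
- objective: bystander: aluminium objective lens standing upright, 34 mm diameter, 52 mm high; origin under its centre
- cleaner: bystander: amber jar, 56 mm diameter, 95 mm high; origin under its centre
- driver: bystander: screwdriver lying flat
- dish: bystander: white shallow dish, 90 mm diameter, 20 mm high; origin under its centre
- slidebox: bystander: blue slide box, 90 x 160 x 35 mm; origin under its centre
- clip: the whole steel spring clip, loose, lying flat; 8 mm thick, about 104 mm long, 54 mm wide, about 150 g; origin on its underside below clip_seat, same axes as clip_grip
Not all that is in view belongs to the job. There is more than one size of the turret; the job needs the larger.

How it is judged:
On the way, in this order (a step that is already met when the one before it is completed fails the run):
1. the white mark faces the pointer (within 0.06 rad), the wheel at rest and let go (value of joint wheel between -0.06 and 0.06 rad and velocity of joint wheel between -0.05 and 0.05 rad/s and contact force between the fingers and turret below 0.05 N), for 0.2 s.
2. the clip is pushed home in the spindle's groove (horizontal distance between clip_seat and groove below 0.0035 m and z of clip_seat in the frame of groove between -0.007 and 0.007 m and angle between clip_seat's own z axis and vertical below 0.17 rad), for 0.2 s.
At the end, for the whole second after the job is handed in: The white mark faces the red pointer within 0.06 rad (about 5 mm at the rim), the wheel is at rest, and the clip sits in the groove, its seat point within 3.5 mm of the spindle's axis and 7 mm in height of the groove's middle, tilted less than 0.17 rad, at rest (all of step 2 and value of joint wheel between -0.06 and 0.06 rad and velocity of joint wheel between -0.05 and 0.05 rad/s and linear speed of clip below 0.02 m/s); the robot touches nothing.
It fails at once if a bystander is moved more than 30 mm (distance of any of eyepiece, objective, cleaner, driver, dish, slidebox from where it was at the start of the episode above 0.03 m).
It also fails if it takes over 64 s, if anything falls off the work surface, if the arm or the gripper's body presses on something with over 40 N, if the wrist force passes 120 N, or if a joint passes its speed limit or range.

## Working session

There is one attempt and no reset: what is moved stays moved. The work goes in short steps, Python scripts to look and compute and a tool call to move; the robot and the scene stay as the last step left them, time stands still between calls to the robot, and variables do not carry over. Pictures are saved under pics/ and viewed, and the job is handed in when it is done.

Besides the shell and the picture viewer there is one more tool, called by a JSON object that holds its "method" and its "body", one argument or row to a line. servo_tool: Moves the arm, as the interface text tells. Its arguments: {"type":"object","properties":{"increments":{"type":"array","items":{"type":"number"}},"squeeze":{"type":"number"}},"required":["increments"]}

```bash
ls; mkdir -p pics; python3 - <<'E'
from bench import *
import cv2,numpy as np
o=get_obs(); print(o)
for n in ["scene","side","wrist"]:
    p,d=grab_frame(n); cv2.imwrite(f"pics/{n}0.png",p[:,:,::-1]); np.savez(f"{n}0.npz",p=p,d=d)
    print(n,calibration(n))
E
```

```text
pics
{'clock': 0.0, 'joints': array([-0.10808055,  0.4778145 ,  0.02231538,  1.55644855, -0.01147238,
        1.10926908, -0.08309591]), 'qvel': array([ 2.85193701e-03, -2.80779286e-04,  2.15633645e-03, -2.67095267e-03,
       -1.90889523e-03, -1.84559682e-05,  1.80535116e-03]), 'tau': array([-5.45967814e-04, -5.96443820e+01,  1.60769675e+00, -2.81194621e+01,
        1.24063640e-02,  9.39900521e-03,  2.20753498e-05]), 'tcp_pos': array([ 6.74363119e-01, -2.46430126e-05,  2.00016857e-01]), 'orientation': array([ 3.14144290e+00,  6.32004930e-05, -2.83579095e-03]), 'contact_force': array([ 0.15147337,  0.01750308, -0.10025019]), 'moment': array([-0.02774324,  0.01149014, -0.01744667]), 'grip_width': 0.08519444866230967}
scene {'fx': 475.5206238773335, 'fy': 475.5206238773335, 'cx': 255.08729066166174, 'cy': 190.62014524614924, 'k1': -0.022070291079273375, 'eye': array([ 1.39642451, -0.89094808,  1.10187409]), 'orientation': array([0.83428556, 0.32723667, 0.7120541 ])}
side {'fx': 488.86556655247654, 'fy': 488.86556655247654, 'cx': 256.1056790425323, 'cy': 191.40280486959358, 'k1': 0.04220788970366802, 'eye': array([0.33136295, 0.94596241, 0.95608722]), 'orientation': array([ 0.1463679 , -1.17956961, -2.69806816])}
wrist {'fx': 327.72909008914786, 'fy': 327.72909008914786, 'cx': 255.51682119157744, 'cy': 188.8722898602742, 'k1': 0.014725238862287125, 'T_tool_cam': array([[ 9.99998756e-01, -1.45056800e-03,  6.19753290e-04,
         1.01047325e-03],
       [-1.18041693e-03, -9.48764145e-01, -3.15982916e-01,
        -8.00464297e-02],
       [ 1.04635441e-03,  3.15981791e-01, -9.48764677e-01,
        -1.72210213e-01],
       [ 0.00000000e+00,  0.00000000e+00,  0.00000000e+00,
         1.00000000e+00]])}
```

View pics/scene0.png

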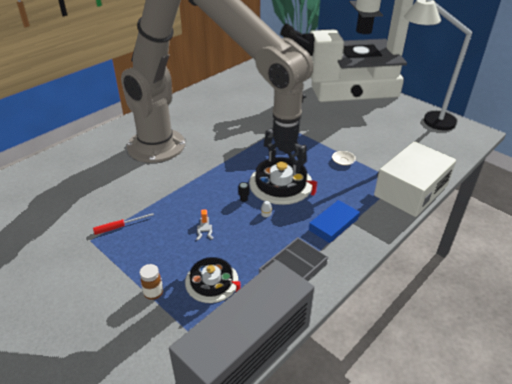

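View pics/side0.png

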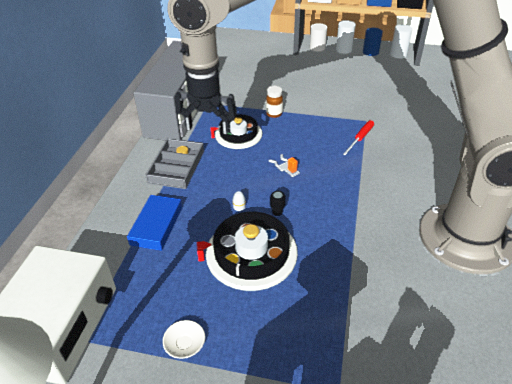

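View pics/wrist0.png

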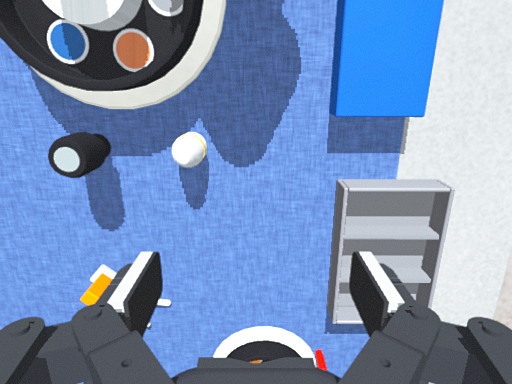

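Two turrets are visible. One is at side (251,245) / scene (282,178), the other at side (238,130) / scene (212,277). I'll measure the base diameters to pick the larger one and enlarge it to confirm.

```bash
cat > h.py <<'E'
from bench import *
import cv2,numpy as np
from scipy.spatial.transform import Rotation as R
def cam(name,obs=None):
    c=calibration(name)
    if name=="wrist":
        T=np.eye(4);T[:3,:3]=R.from_rotvec(obs['orientation']).as_matrix();T[:3,3]=obs['tcp_pos'];T=T@c['T_tool_cam']
        return c,T[:3,:3],T[:3,3]
    return c,R.from_rotvec(c['orientation']).as_matrix(),np.array(c['eye'])
def slopes(c,uv):
    uv=np.atleast_2d(np.asarray(uv,float))
    d=np.stack([(uv[:,0]-c['cx'])/c['fx'],(uv[:,1]-c['cy'])/c['fy']],1); s=d.copy()
    for _ in range(20): s=d/(1+c['k1']*(s**2).sum(1,keepdims=True))
    return s
def rays(cm,uv):
    c,Rm,e=cm; s=slopes(c,uv)
    return np.stack([s[:,0],-s[:,1],-np.ones(len(s))],1)@Rm.T
def onz(cm,uv,z):
    r=rays(cm,uv);e=cm[2]; return e+r*((z-e[2])/r[:,2])[:,None]
def withd(cm,uv,d):
    return cm[2]+rays(cm,uv)*np.asarray(d)[:,None]
def proj(cm,P):
    c,Rm,e=cm; q=(np.atleast_2d(P)-e)@Rm; x=q[:,0]/-q[:,2];y=-q[:,1]/-q[:,2]
    f=1+c['k1']*(x*x+y*y); return np.stack([x*f*c['fx']+c['cx'],y*f*c['fy']+c['cy']],1)
def circ(P):
    A=np.c_[2*P[:,0],2*P[:,1],np.ones(len(P))];b=(P[:,:2]**2).sum(1);s=np.linalg.lstsq(A,b,rcond=None)[0]
    return s[:2],np.sqrt(s[2]+s[0]**2+s[1]**2)
E
python3 - <<'E'
from h import *
p=np.load('side0.npz')['p'];s=np.load('scene0.npz')['p']
a=cv2.resize(p[195:300,185:310],(600,504),interpolation=cv2.INTER_CUBIC)
cv2.imwrite('pics/a.png',a[:,:,::-1])
a=cv2.resize(p[140:190,250:320],(560,400),interpolation=cv2.INTER_CUBIC)
cv2.imwrite('pics/b.png',a[:,:,::-1])
a=cv2.resize(s[140:250,180:330],(750,550),interpolation=cv2.INTER_CUBIC)
cv2.imwrite('pics/c.png',a[:,:,::-1])
cm=cam('side')
for n,uv in dict(bigL=(206,252),bigR=(298,252),smL=(214,133),smR=(262,131)).items(): print(n,onz(cm,uv,.012))
E
```

```text
bigL [[0.63878344 0.1937156  0.012     ]]
bigR [[0.4127363  0.14656964 0.012     ]]
smL [[ 0.75955925 -0.29872226  0.012     ]]
smR [[ 0.60775735 -0.34072812  0.012     ]]
```

View pics/a.png

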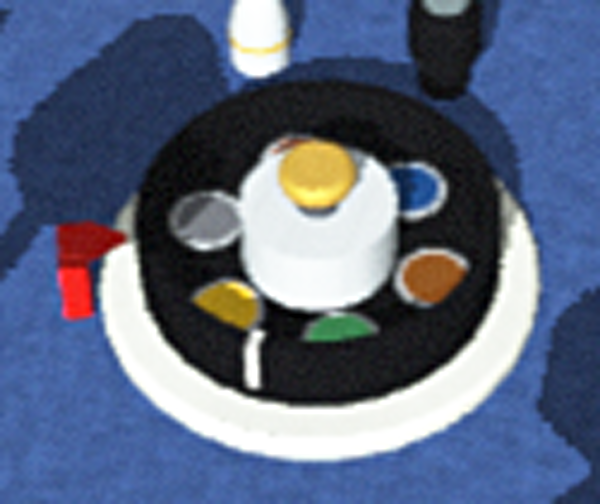

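View pics/b.png

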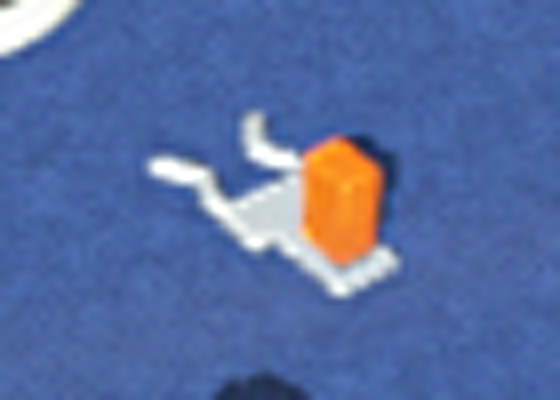

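View pics/c.png

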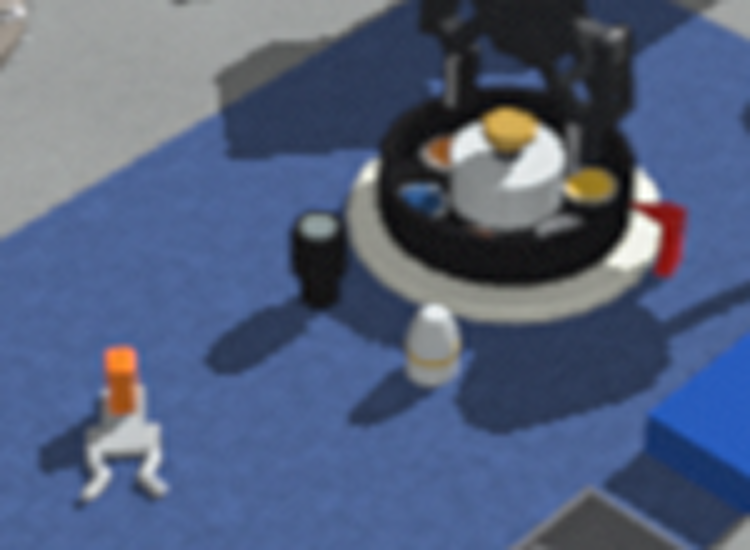

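The turret at side (251,245) has a 231 mm base and the one at (238,130) has 157 mm, so the job's turret is the larger one, centred near (0.526,0.17). The crop shows its mark at side ≈(238,270) and its pointer to the left at ≈(210,244). The clip lies at side ≈(290,165). I'll refine these positions next.

```bash
python3 - <<'E'
from h import *
D=np.load('side0.npz');p=D['p'];d=D['d']
cm=cam('side')
hsv=cv2.cvtColor(p,cv2.COLOR_RGB2HSV)
def rep(n,m,z):
    k,l,st,ce=cv2.connectedComponentsWithStats(m.astype(np.uint8))
    for i in range(1,k):
        if st[i,4]>8:
            v,u=np.where(l==i); dd=d[v,u];P=withd(cm,np.c_[u,v],dd)[dd>0]
            print(n,st[i],ce[i].round(1),'plane',onz(cm,ce[i],z)[0].round(4),'depthmed',np.median(P,0).round(4),'zmax',P[:,2].max().round(3))
roi=np.zeros(p.shape[:2],bool);roi[140:300,185:320]=1
H,S,V=[hsv[...,i] for i in range(3)]
rep('red',roi&((H<6)|(H>174))&(S>150)&(V>80),.047)
rep('orange',roi&(H>=6)&(H<=14)&(S>170)&(V>150),.048)
rep('brass',roi&(H>14)&(H<=28)&(S>90)&(V>120),.088)
# mark
m=np.zeros_like(roi);m[255:280,225:250]=1
rep('mark',m&(S<60)&(V>150),.056)
# base ring circle via depth-free: white, outer
m=np.zeros_like(roi);m[205:300,195:310]=1
k=m&(S<60)&(V>150)
v,u=np.where(k);P=withd(cm,np.c_[u,v],d[v,u]);sel=(abs(P[:,2]-.012)<.006)
print(sel.sum(),P[sel,2].mean())
hull=cv2.convexHull(np.c_[u,v][sel].astype(np.int32))[:,0]
Q=onz(cm,hull,.012);Q=Q[(hull[:,1]>248)]
print(len(Q),circ(Q))
# hub: top z .062
sel=abs(P[:,2]-.062)<.004
print('hub',P[sel].mean(0))
E
```

```text
red [197 241  14  20 146] [201.7 249.1] plane [0.6404 0.2149 0.047 ] depthmed [0.643  0.2124 0.0486] zmax 0.055
orange [288 158   9  15  67] [292.3 166.3] plane [ 0.4754 -0.1389  0.048 ] depthmed [ 0.4773 -0.1596  0.0279] zmax 0.052
brass [185 146   3   8  22] [186.  149.8] plane [ 0.7818 -0.103   0.088 ] depthmed [ 0.8141 -0.1784  0.0253] zmax 0.03
brass [289 158   7  10  38] [292.1 161.7] plane [ 0.4727 -0.1106  0.088 ] depthmed [ 0.4785 -0.16    0.0484] zmax 0.053
brass [243 224  16  14 170] [250.6 230.6] plane [0.528  0.1679 0.088 ] depthmed [0.5281 0.1689 0.0887] zmax 0.094
brass [226 254  13   9  80] [232.7 257.8] plane [0.5492 0.2584 0.088 ] depthmed [0.5646 0.2103 0.0272] zmax 0.032
mark [238 255  12   5  37] [244.8 256.3] plane [0.5302 0.2228 0.056 ] depthmed [0.5351 0.2034 0.031 ] zmax 0.043
mark [236 264   4  12  34] [237.2 269.4] plane [0.5384 0.2644 0.056 ] depthmed [0.5406 0.2578 0.0494] zmax 0.059
mark [225 272  20   8  68] [230.8 277.1] plane [0.5474 0.2886 0.056 ] depthmed [0.5604 0.2571 0.0135] zmax 0.018
1242 0.012744482924528903
19 (array([0.52717779, 0.16949574]), np.float64(0.11392920391867913))
hub [0.52559348 0.1765182  0.06268487]
```

{"method": "servo_tool", "body": {
  "increments": [-25,-32,-8,0,0,0,85,-25,-32,-8,0,0,0,85,-25,-32,-8,0,0,0,85,-25,-32,-8,0,0,0,60,-25,-32,-8,0,0,0,40,-22,-30,-10,0,0,0,40,0,0,0,0,0,0,40,0,0,0,0,0,0,40]
}}

```text
clock: 1.15
tcp_pos: [0.5282, 0.1892, 0.2508]
orientation: [3.141, -0.001, -0.0]
contact_force: [0.7, 0.3, -0.0]
grip_width: 0.0398
```

```bash
python3 - <<'E'
from h import *
o=get_obs();print(o['clock'],o['tcp_pos'],o['orientation'],o['contact_force'],o['grip_width'],o['joints'])
p,d=grab_frame('wrist');np.savez('w1.npz',p=p,d=d,tcp_pos=o['tcp_pos'],orientation=o['orientation']);cv2.imwrite('pics/w1.png',cv2.resize(p,(768,576))[:,:,::-1])
E
```

```text
1.15 [0.52820354 0.18924694 0.2507788 ] [ 3.14090168e+00 -6.92632309e-04 -8.51632956e-05] [ 0.72382074  0.34678114 -0.04298371] 0.03984176788059167 [-0.39967331  0.24805497 -0.06738861  1.76899612  0.01897726  1.12551032
 -0.47362691]
```

View pics/w1.png

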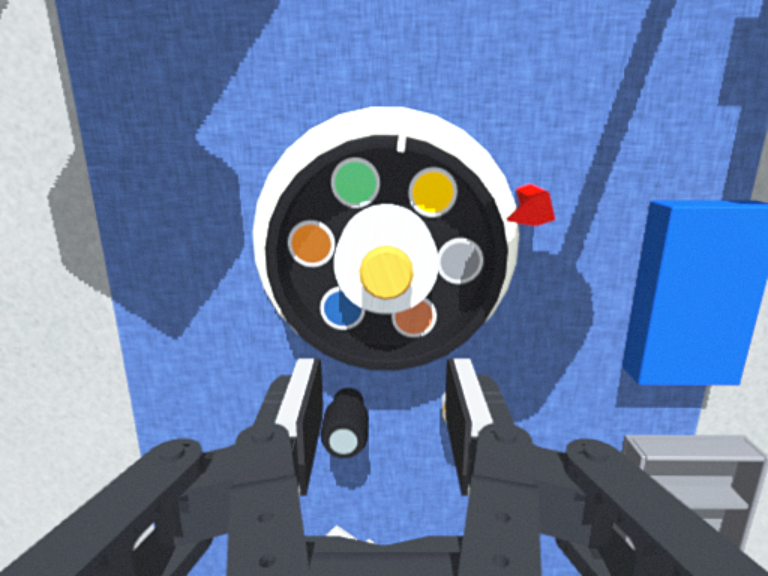

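The view shows the mark at (402,143), the pointer tip at (508,218) and the brass head at (386,271), all in the 768-wide picture.

```bash
cat > m.py <<'E'
from h import *
def meas(f):
    D=np.load(f);p=D['p'];d=D['d'];o=dict(tcp_pos=D['tcp_pos'],orientation=D['orientation']);cm=cam('wrist',o)
    H,S,V=cv2.split(cv2.cvtColor(p,cv2.COLOR_RGB2HSV))
    dd=d; v,u=np.indices(d.shape); P=withd(cm,np.c_[u.ravel(),v.ravel()],d.ravel()).reshape(d.shape+(3,))
    def edgefit(m,z):
        cs=max(cv2.findContours(m.astype(np.uint8),cv2.RETR_EXTERNAL,cv2.CHAIN_APPROX_NONE)[0],key=len)[:,0]
        return circ(onz(cm,cs,z))
    near=lambda r:np.hypot(P[...,0]-.527,P[...,1]-.169)<r
    m=(H>14)&(H<=32)&(S>120)&(V>100)&(P[...,2]>.08)&near(.05); c1,r1=edgefit(m,.088);print('head',c1,r1)
    m=near(.11)&(abs(P[...,2]-.056)<.008)
    cs=cv2.findContours(m.astype(np.uint8),cv2.RETR_EXTERNAL,cv2.CHAIN_APPROX_NONE)[0];cs=max(cs,key=len)[:,0]
    Q=onz(cm,cs,.056); c,r=circ(Q)
    for _ in range(5):
        k=abs(np.hypot(*(Q[:,:2]-c).T)-r)<.004;c,r=circ(Q[k])
    print('rim',c,r,k.sum())
    red=((H<6)|(H>174))&(S>150)&(V>80)&near(.16)
    v,u=np.where(red&(P[...,2]>.03)); Q=onz(cm,np.c_[u,v],.047); rr=np.hypot(*(Q[:,:2]-c).T); 
    order=np.argsort(rr)[:6];print('tip',Q[order[0]],rr[order[0]],Q[:,:2].mean(0))
    a=np.arctan2(*(Q[order,:2].mean(0)-c)[::-1]); v2=Q[:,:2].mean(0)-c
    print('pointer ang',a,'by red mean',np.arctan2(v2[1],v2[0]))
    rad=np.hypot(P[...,0]-c[0],P[...,1]-c[1])
    m=(S<70)&(V>150)&(rad>.080)&(rad<.099)&(P[...,2]>.045)&(P[...,2]<.066)
    k,l,st,ce=cv2.connectedComponentsWithStats(m.astype(np.uint8))
    for i in range(1,k):
        if st[i,4]>15:
            q=onz(cm,ce[i],.056)[0];b=np.arctan2(q[1]-c[1],q[0]-c[0]);print('mark',ce[i],st[i,4],q,np.hypot(*(q[:2]-c)),b,'wheel',b-a)
import sys;meas(sys.argv[1])
E
python3 m.py w1.npz
```

```text
head [0.53069944 0.1658649 ] 0.01871368030694742
rim [0.5305794  0.16549304] 0.093313458841682 451
tip [0.62433943 0.19632547 0.047     ] 0.09869944691894518 [0.64393363 0.20456115]
pointer ang 0.3147950599065509 by red mean 0.33190529145844044
mark [267.33898305  94.06779661] 59 [0.54157784 0.25439865 0.056     ] 0.08958332611587344 1.4477125360943544 wheel 1.1329174761878034
mark [206.55769231 109.17307692] 52 [0.47547951 0.23851072 0.056     ] 0.09147447185704682 2.217241517829101 wheel 1.90244645792255
mark [309.13636364 108.54545455] 22 [0.58730276 0.23926403 0.056     ] 0.09305749685762467 0.9153012739557302 wheel 0.6005062140491794
```

{"method": "servo_tool", "body": {
  "increments": [-38,-11,0,0,0,0,40,-37.5,-10.5,0,0,0,0,40,0,0,40,0,0,0.1745,40,0,0,40,0,0,0.1745,40,0,0,40,0,0,0.1745,40,0,0,25,0,0,0,35,0,0,0,0,0,0,35,0,0,0,0,0,0,35]
}}

```text
clock: 2.2
tcp_pos: [0.4535, 0.2112, 0.1067]
orientation: [-3.034, 0.815, -0.001]
contact_force: [-0.5, 0.2, 0.2]
grip_width: 0.035
```

```bash
python3 - <<'E'
from h import *
o=get_obs();print(o['clock'],o['tcp_pos'],o['orientation'],o['contact_force'],o['grip_width'],o['joints'])
p,d=grab_frame('wrist');np.savez('w2.npz',p=p,d=d,tcp_pos=o['tcp_pos'],orientation=o['orientation']);cv2.imwrite('pics/w2.png',p[:,:,::-1])
x=R.from_rotvec(o['orientation']).as_matrix()[:,0];c=np.array([.5306,.1657]);r=o['tcp_pos'][:2]-c;print('x',x,'radial',r/np.linalg.norm(r),np.linalg.norm(r))
E
```

```text
2.2 [0.45351889 0.21119665 0.10674993] [-3.03360712e+00  8.14540684e-01 -1.32553260e-03] [-0.46054956  0.18041631  0.2246217 ] 0.03502618923815296 [-0.51722469  0.31354716 -0.05166565  2.0545073   0.02318452  0.77310009
 -1.10759286]
x [ 8.65505495e-01 -5.00898972e-01  6.76694663e-04] radial [-0.86117735  0.5083046 ] 0.08950666406718212
```

View pics/w2.png

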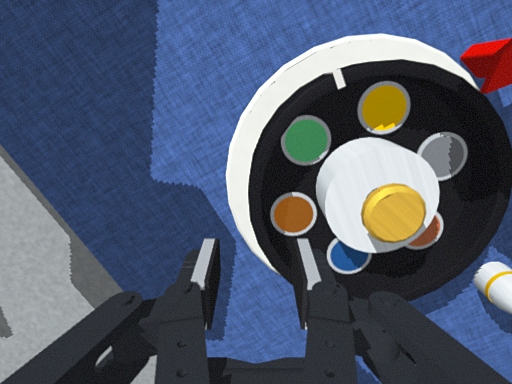

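The rim passes between the fingers, so I'll descend and close.

{"method": "servo_tool", "body": {
  "increments": [0,0,25,0,0,0,35,0,0,25,0,0,0,35,0,0,22,0,0,0,35,0,0,0,0,0,0,35,0,0,0,0,0,0,5,0,0,0,0,0,0,5,0,0,0,0,0,0,5,0,0,0,0,0,0,5],
  "squeeze": 25
}}

```text
clock: 3.25
tcp_pos: [0.4527, 0.2116, 0.0344]
orientation: [-3.034, 0.813, -0.001]
contact_force: [1.5, 0.1, 0.1]
grip_width: 0.0049
```

```bash
python3 - <<'E'
from h import *
o=get_obs();print(o['clock'],o['tcp_pos'],o['orientation'],o['contact_force'],o['grip_width'],o['joints'])
Rm=R.from_rotvec(o['orientation']).as_matrix()
for c in ([.5306,.1657],[.527,.169],[.529,.167]):
    v=Rm.T@np.r_[np.array(c)-o['tcp_pos'][:2],0]
    print('axis in tool mm',v*1000)
    for n,tot in((11,1.125),):
        a=tot/n; D=R.from_rotvec([0,0,a]).as_matrix(); print(a,(v-D@v)*1000)
E
```

```text
3.25 [0.45273085 0.2116357  0.03437256] [-3.03410251e+00  8.12888357e-01 -7.16944764e-04] [1.48632237 0.06905501 0.12580621] 0.004919117839911273 [-0.52136484  0.43048197 -0.049654    2.10114644  0.03617624  0.61007396
 -1.11967496]
axis in tool mm [9.04044532e+01 8.52305273e-01 2.80497720e-02]
0.10227272727272728 [ 0.55940595 -9.22534661  0.        ]
axis in tool mm [ 8.56368250e+01 -2.05863127e-01  2.71635270e-02]
0.10227272727272728 [ 0.42646047 -8.74412709  0.        ]
axis in tool mm [8.83688321e+01 5.26350726e-01 2.75977191e-02]
0.10227272727272728 [ 0.51549105 -9.01922404  0.        ]
```

The fingers closed to 4.9 mm, but the rim is 10 mm thick, so something is off. I'll look.

```bash
python3 - <<'E'
from h import *
for n in('wrist','side'):
    p,d=grab_frame(n);cv2.imwrite(f'pics/{n}3.png',p[:,:,::-1])
    if n=='side': cv2.imwrite('pics/side3.png',cv2.resize(p[170:310,180:340],(800,700))[:600,:,::-1])
E
```

```text
(no output)
```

View pics/wrist3.png

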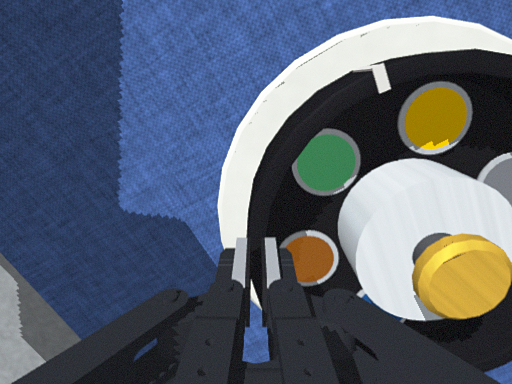

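View pics/side3.png

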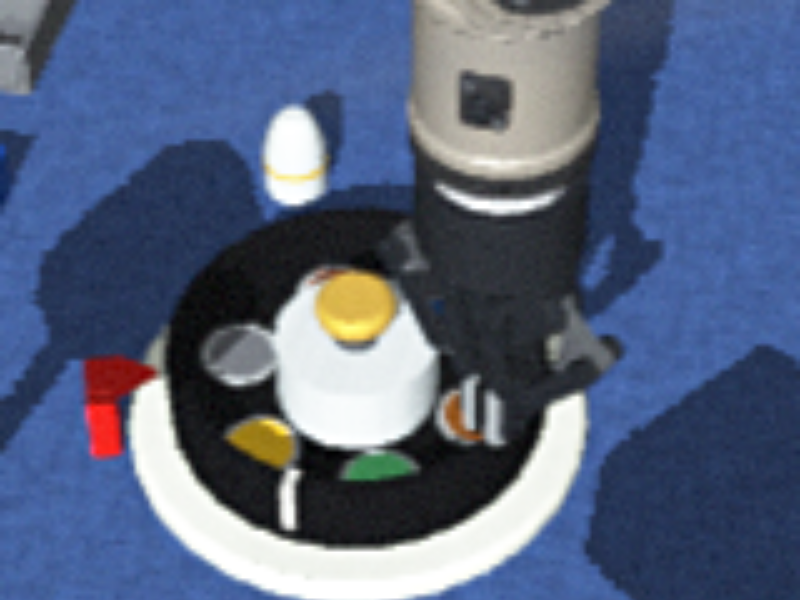

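{"method": "servo_tool", "body": {
  "increments": [0,0,0,0,0,0,0,0,0,0,0,0,0,0,0,0,0,0,0,0,0,0,0,0,0,0,0,0,0,0,0,0,0,0,0,0,0,0,0,0,0,0,0,0,0,0,0,0,0,0,0,0,0,0,0,0],
  "squeeze": 40
}}

```text
clock: 4.35
tcp_pos: [0.4525, 0.2115, 0.034]
orientation: [3.035, -0.813, -0.0]
contact_force: [0.4, -0.0, -0.1]
grip_width: 0.0004
```

```bash
python3 - <<'E'
from h import *
o=get_obs();print(o['clock'],o['tcp_pos'],o['contact_force'],o['grip_width'])
p,d=grab_frame('wrist');cv2.imwrite('pics/w4.png',cv2.resize(p[200:330,180:340],(800,650))[:600,:,::-1])
cm=cam('wrist',o)
x=R.from_rotvec(o['orientation']).as_matrix()[:,0]
for s in(-.085,-.095): 
    pt=np.array([.5306,.1657,.056])+s*np.r_[x[:2],0];print(s,proj(cm,pt))
print(proj(cm,o['tcp_pos']))
# depth between/around pads
for u in range(200,300,8): print(u,withd(cm,[(u,240)],[d[240,u]]).round(4))
E
```

```text
4.35 [0.4525122  0.21149101 0.0340094 ] [ 0.41170776 -0.04749854 -0.05726234] 0.00038530492116307106
-0.085 [[263.57088879 246.56927906]]
-0.095 [[244.08021052 246.54345771]]
[[253.13056924 227.14321701]]
200 [[0.4075 0.2081 0.0008]]
208 [[0.4123 0.2053 0.0008]]
216 [[ 4.167e-01  2.021e-01 -3.000e-04]]
224 [[0.4257 0.204  0.0114]]
232 [[0.4306 0.2017 0.0123]]
240 [[0.4347 0.1985 0.011 ]]
248 [[0.456  0.2217 0.0705]]
256 [[0.4595 0.2203 0.0715]]
264 [[0.4625 0.2182 0.0708]]
272 [[0.4556 0.1936 0.023 ]]
280 [[0.46   0.1912 0.0231]]
288 [[0.4645 0.1895 0.0247]]
296 [[0.4688 0.187  0.0245]]
```

View pics/w4.png

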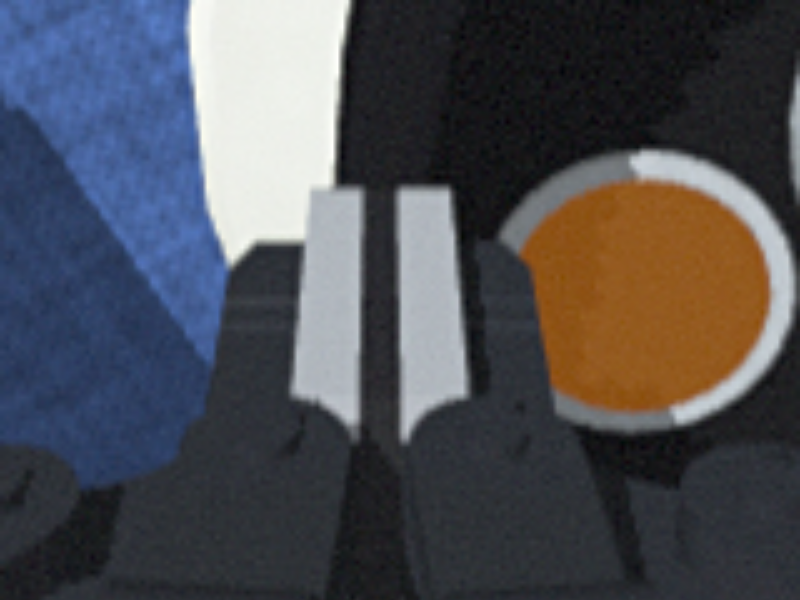

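```bash
python3 - <<'E'
from h import *
o=get_obs()
p,d=grab_frame('wrist');cm=cam('wrist',o)
Rm=R.from_rotvec(o['orientation']).as_matrix()
for v in (195,215,230,236,240,250,262):
    print(v)
    for u in list(range(236,276,4)):
        P=withd(cm,[(u,v)],[d[v,u]])[0]; q=Rm.T@(P-o['tcp_pos'])*1000
        print('  ',u,'world z %.3f r %.4f'%(P[2],np.hypot(P[0]-.5306,P[1]-.1657)),'tool',q.round(1))
E
```

```text
195
   236 world z 0.011 r 0.1023 tool [-11.  -11.3  23.4]
   240 world z 0.011 r 0.0997 tool [ -8.4 -11.7  22.5]
   244 world z 0.011 r 0.0972 tool [ -5.9 -11.6  22.8]
   248 world z 0.011 r 0.0947 tool [ -3.4 -11.6  22.8]
   252 world z 0.040 r 0.0938 tool [ -0.5 -21.9  -6.2]
   256 world z 0.054 r 0.0931 tool [  1.6 -26.8 -20.3]
   260 world z 0.055 r 0.0913 tool [  3.6 -27.  -20.7]
   264 world z 0.056 r 0.0895 tool [  5.5 -27.3 -21.7]
   268 world z 0.056 r 0.0877 tool [  7.4 -27.3 -21.5]
   272 world z 0.055 r 0.0858 tool [  9.4 -27.1 -21.1]
215
   236 world z 0.013 r 0.1017 tool [-11.1   1.5  21.3]
   240 world z 0.011 r 0.0992 tool [-8.6  2.  22.5]
   244 world z 0.012 r 0.0966 tool [-6.   2.  22.5]
   248 world z 0.032 r 0.0938 tool [-3.  -6.8  1.8]
   252 world z 0.055 r 0.0925 tool [ -0.4 -16.6 -21.2]
   256 world z 0.054 r 0.0905 tool [  1.6 -16.1 -20.1]
   260 world z 0.055 r 0.0886 tool [  3.6 -16.6 -21.2]
   264 world z 0.055 r 0.0867 tool [  5.6 -16.7 -21.5]
   268 world z 0.055 r 0.0846 tool [  7.6 -16.3 -20.6]
   272 world z 0.023 r 0.0793 tool [11.3 -2.9 11.1]
230

[... 2035 characters left out ...]
81 r 0.0863 tool [  5.  -11.1 -46.7]
   268 world z 0.081 r 0.0846 tool [  6.8 -11.  -46.6]
   272 world z 0.072 r 0.0818 tool [  9.   -6.2 -37.8]
262
   236 world z 0.083 r 0.0978 tool [ -6.9  -6.7 -49.1]
   240 world z 0.090 r 0.0961 tool [ -4.9 -10.8 -55.9]
   244 world z 0.089 r 0.0945 tool [ -3.3 -10.5 -55.4]
   248 world z 0.090 r 0.0929 tool [ -1.6 -10.6 -55.7]
   252 world z 0.090 r 0.0913 tool [ -0.  -10.6 -55.7]
   256 world z 0.089 r 0.0896 tool [  1.6 -10.4 -55.3]
   260 world z 0.091 r 0.0882 tool [  3.2 -11.6 -57.3]
   264 world z 0.091 r 0.0866 tool [  4.8 -11.2 -56.6]
   268 world z 0.090 r 0.0849 tool [  6.4 -10.9 -56.1]
   272 world z 0.083 r 0.0824 tool [  8.5  -6.5 -48.8]
```

The fingers closed above the rim. Depth puts the visible pad ends about 33 mm behind the reported TCP, which I'll check in the side view.

```bash
python3 - <<'E'
from h import *
o=get_obs()
p,d=grab_frame('side');cm=cam('side')
cv2.imwrite('pics/s5.png',cv2.resize(p[190:290,220:320],(600,600),interpolation=cv2.INTER_NEAREST)[:,:,::-1])
print(proj(cm,o['tcp_pos']),proj(cm,o['tcp_pos']+[0,0,.033]))
Rm=R.from_rotvec(o['orientation']).as_matrix()
for v in range(235,270,3):
    print(v,end=' ')
    for u in range(268,290,3):
        q=Rm.T@(withd(cm,[(u,v)],[d[v,u]])[0]-o['tcp_pos'])*1000; print(q.round().astype(int),end=' ')
    print()
E
```

```text
[[277.77280314 263.83802344]] [[278.00516916 254.90332387]]
235 [ 23 -10 -93] [  11  -13 -105] [   4  -11 -109] [  -8  -15 -120] [ -18  -17 -130] [ -20   -9 -124] [ -27   -7 -128] [ -36   -8 -135] 
238 [ 21 -12 -86] [   8  -16 -100] [  5 -10 -97] [  -9  -15 -111] [ -18  -17 -120] [ -21  -10 -116] [ -26   -6 -117] [ 20  65 -23] 
241 [72 46 11] [ 12 -12 -83] [  5 -10 -87] [  -9  -16 -102] [ -18  -17 -110] [-18  -5 -99] [-14  10 -85] [ 14  58 -22] 
244 [66 39 12] [59 43 10] [  4 -11 -78] [ -3  -9 -81] [-18 -16 -99] [-16  -2 -86] [-21   2 -86] [-27   5 -88] 
247 [57 30  9] [53 36 10] [  5  -9 -65] [ -5 -10 -74] [-14 -11 -81] [-18  -5 -80] [-28  -7 -89] [-38  -9 -99] 
250 [51 23 10] [44 25  5] [  4 -10 -57] [ -6 -11 -65] [-10  -6 -63] [-12   3 -58] [-31 -10 -84] [-39 -10 -90] 
253 [46 16 11] [37 18  5] [  4 -10 -46] [ -3  -8 -50] [-10  -5 -52] [-13   2 -48] [  0  30 -13] [12 58 21] 
256 [38  8  9] [32 12  8] [27 18  8] [ -4  -9 -40] [-12  -7 -45] [ -5  12 -22] [ 0 30 -2] [ 7 51 22] 
259 [32  0  8] [26  6  9] [  5  -9 -22] [  0  -3 -21] [ -7   0 -24] [ -5  13 -10] [-3 28  5] [-1 42 19] 
262 [  8 -27 -25] [  3 -21 -24] [ -3 -17 -25] [ -6 -10 -21] [ -6   1 -11] [-4 15  4] [-1 31 21] [-6 36 22] 
265 [  2 -33 -25] [ -1 -26 -20] [ -1 -16 -11] [-5 -9 -8] [-6  1  1] [-4 15 16] [-6 25 23] [-11  31  24] 
268 [  2 -33 -14] [  0 -25  -8] [ -4 -19  -5] [-4 -7  6] [-6  1 12] [-8 11 19] [-12  17  22] [-19  20  19]
```

View pics/s5.png

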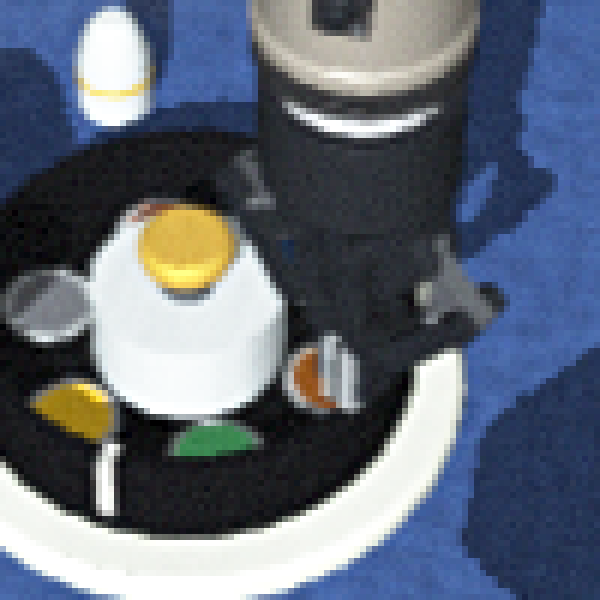

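Both views agree that the real pad ends sit about 34 mm behind the reported TCP: the pads shut above the rim, with tips at z≈0.068. I'll open and go 34 mm lower, watching the force.

{"method": "servo_tool", "body": {
  "increments": [0,0,0,0,0,0,35,0,0,0,0,0,0,35,0,0,0,0,0,0,35,0,0,0,0,0,0,35,0,0,10,0,0,0,35,0,0,10,0,0,0,35,0,0,10,0,0,0,35,0,0,0,0,0,0,35]
}}

```text
clock: 5.5
tcp_pos: [0.4517, 0.211, 0.0029]
orientation: [3.033, -0.813, -0.002]
contact_force: [0.5, 0.6, -0.2]
grip_width: 0.0349
```

{"method": "servo_tool", "body": {
  "increments": [0,0,4,0,0,0,35,0,0,0,0,0,0,35,0,0,0,0,0,0,2,0,0,0,0,0,0,2,0,0,0,0,0,0,2,0,0,0,0,0,0,2,0,0,0,0,0,0,2,0,0,0,0,0,0,2],
  "squeeze": 25
}}

```text
clock: 6.5
tcp_pos: [0.4531, 0.2102, 0.0003]
orientation: [3.033, -0.816, 0.001]
contact_force: [0.9, -5.6, 4.8]
grip_width: 0.0107
```

```bash
python3 - <<'E'
from h import *
o=get_obs();print(o['clock'],o['tcp_pos'],o['contact_force'],o['grip_width'],o['joints'])
p,d=grab_frame('wrist');cv2.imwrite('pics/w6.png',p[:,:,::-1])
Rm=R.from_rotvec(o['orientation']).as_matrix()
for c in ([.5306,.1657],[.529,.167]):
    v=Rm.T@np.r_[np.array(c)-o['tcp_pos'][:2],0]; D=R.from_rotvec([0,0,.125]).as_matrix();print(v*1000,(v-D@v)*1000)
E
```

```text
6.5 [4.53076656e-01 2.10170246e-01 2.81490834e-04] [ 0.91840038 -5.61649105  4.77424164] 0.010745565132879477 [-0.52350439  0.49182891 -0.04486962  2.1151274   0.04365667  0.53566475
 -1.12634944]
[ 8.93715372e+01 -4.40332161e-01  7.84258231e-02] [ 6.42408178e-01 -1.11458082e+01  1.35525272e-17]
[ 8.73352057e+01 -7.61813416e-01  7.64146610e-02] [ 5.86439453e-01 -1.08944374e+01  1.35525272e-17]
```

View pics/w6.png

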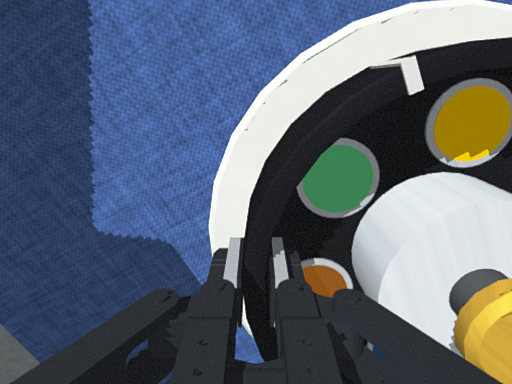

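Gripped: the opening is 10.7 mm, matching the rim. Now I'll turn it clockwise along the arc.

{"method": "servo_tool", "body": {
  "increments": [0.2,-5.4,0,0,0,0.06,2,0.6,-11.1,0,0,0,0.125,2,0.6,-11.1,0,0,0,0.125,2,0.6,-11.1,0,0,0,0.125,2,0.6,-11.1,0,0,0,0.125,2,0.6,-11.1,0,0,0,0.125,2,0.6,-11.1,0,0,0,0.125,2,0.2,-5.4,0,0,0,0.06,2]
}}

```text
clock: 7.55
tcp_pos: [0.5128, 0.2528, 0.0003]
orientation: [2.402, -2.019, -0.001]
contact_force: [-3.9, -6.3, 11.0]
grip_width: 0.0108
```

```bash
python3 - <<'E'
from h import *
o=get_obs();print(o['clock'],o['tcp_pos'],o['orientation'],o['contact_force'],o['grip_width'],o['joints'])
p,d=grab_frame('wrist');cv2.imwrite('pics/w7.png',p[:,:,::-1])
np.savez('w7.npz',p=p,d=d,tcp_pos=o['tcp_pos'],orientation=o['orientation'])
c=np.array([.5306,.1657]);r=o['tcp_pos'][:2]-c;print(np.arctan2(r[1],r[0]),np.hypot(*r))
p,d=grab_frame('side');cv2.imwrite('pics/s7.png',cv2.resize(p[190:290,190:310],(720,600),interpolation=cv2.INTER_CUBIC)[:,:,::-1])
E
python3 m.py w7.npz
```

```text
7.55 [5.12826713e-01 2.52785568e-01 2.53240444e-04] [ 2.40150584e+00 -2.01928508e+00 -7.15134836e-04] [-3.90811814 -6.3060514  11.03452933] 0.010847384394337758 [-0.71384858  0.58345451  0.19061159  1.95564821 -0.17862126  0.6223646
 -1.80642939]
1.7721213984996762 0.0888807401063052
head [0.53353169 0.17687469] 0.014730926204830692
rim [0.53926749 0.18776909] 0.0725739240309994 415
tip [0.62361102 0.19850783 0.047     ] 0.0850244181752059 [0.62820967 0.19782849]
pointer ang 0.1207928063854292 by red mean 0.11262195668402372
```

View pics/w7.png

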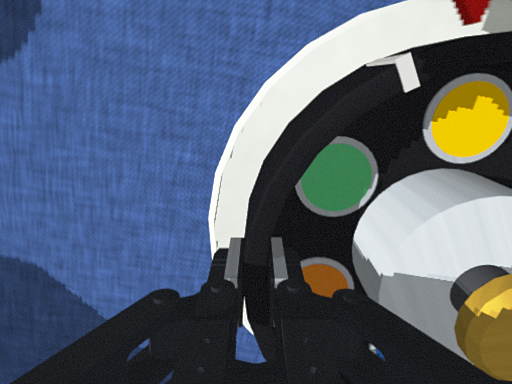

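View pics/s7.png

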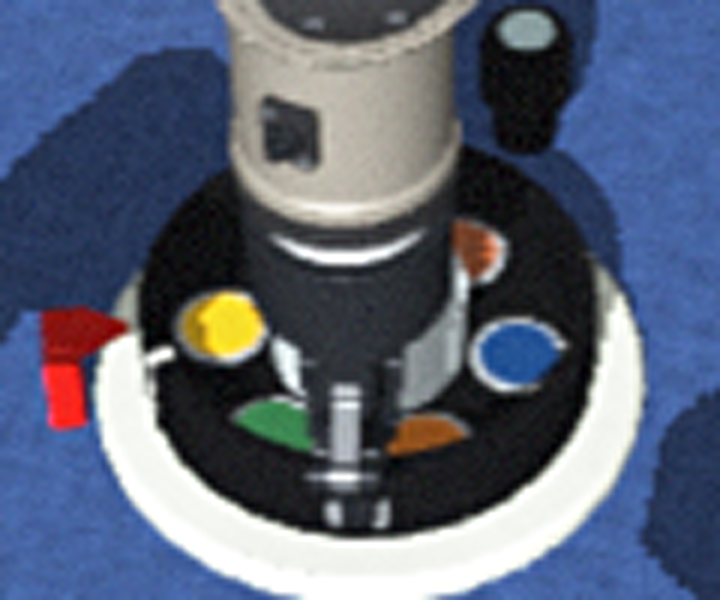

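{"method": "servo_tool", "body": {
  "increments": [0.5,-8.4,0,0,0,0.095,2,0.5,-8.4,0,0,0,0.095,2,0.2,-5.8,0,0,0,0.065,2,0,0,0,0,0,0,2,0,0,0,0,0,0,2,0,0,0,0,0,0,2,0,0,0,0,0,0,2,0,0,0,0,0,0,2]
}}

```text
clock: 8.65
tcp_pos: [0.5352, 0.2543, 0.0003]
orientation: [2.129, -2.306, -0.001]
contact_force: [-4.1, -6.0, 9.3]
grip_width: 0.0109
```

```bash
python3 - <<'E'
from h import *
o=get_obs();print(o['clock'],o['tcp_pos'],o['orientation'],o['contact_force'],o['grip_width'])
Rm=R.from_rotvec(o['orientation']).as_matrix()
c=np.array([.5306,.1657]);r=o['tcp_pos'][:2]-c;print(np.arctan2(r[1],r[0]),np.hypot(*r),'toolx',np.arctan2(Rm[1,0],Rm[0,0]))
p,d=grab_frame('side');cv2.imwrite('pics/s8.png',cv2.resize(p[190:290,190:310],(720,600),interpolation=cv2.INTER_CUBIC)[:,:,::-1])
p,d=grab_frame('wrist');cv2.imwrite('pics/w8.png',p[:,:,::-1])
E
```

```text
8.65 [5.35204324e-01 2.54255392e-01 3.16520272e-04] [ 2.12940118e+00 -2.30596222e+00 -7.47507385e-04] [-4.052781   -6.0484021   9.28962585] 0.010938062380206049
1.5188493881509963 0.08867500866568076 toolx -1.650367456439918
```

View pics/s8.png

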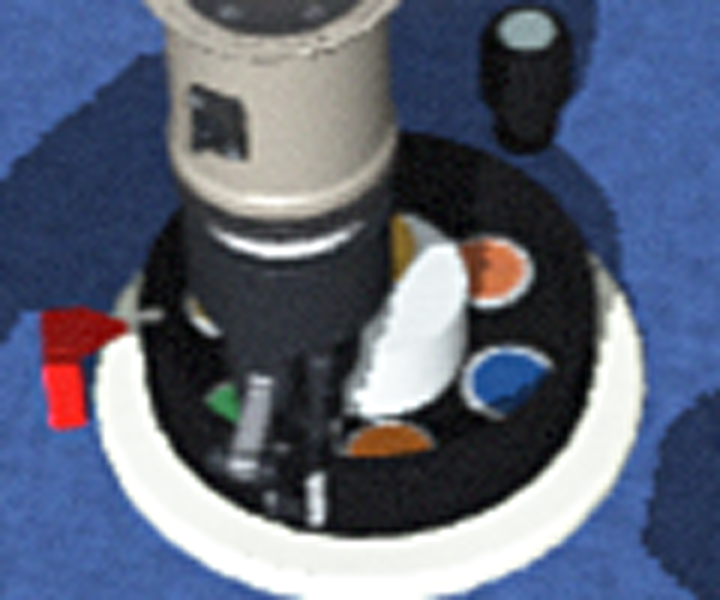

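View pics/w8.png

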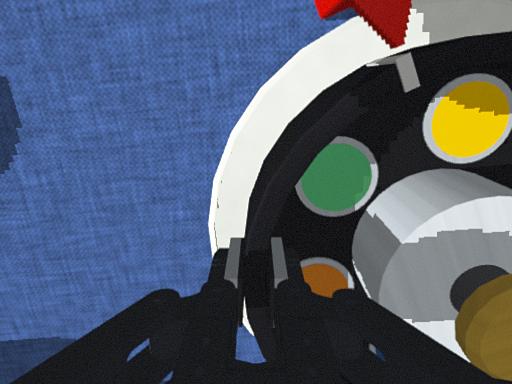

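The mark looks close to aligned. I'll release, rise and measure.

{"method": "servo_tool", "body": {
  "increments": [0,0,0,0,0,0,40,0,0,0,0,0,0,40,0,0,0,0,0,0,40,0,0,-30,0,0,0,40,0,0,-50,0,0,0,40,0,0,-60,0,0,0,40,0,0,-40,0,0,0,40,0,0,0,0,0,0,40]
}}

```text
clock: 9.75
tcp_pos: [0.5385, 0.2573, 0.1837]
orientation: [-2.129, 2.3, -0.002]
contact_force: [-0.7, -0.5, -0.3]
grip_width: 0.0398
```

```bash
python3 - <<'E'
from h import *
o=get_obs();print(o['clock'],o['tcp_pos'],o['orientation'],o['contact_force'],o['grip_width'])
p,d=grab_frame('wrist');cv2.imwrite('pics/w9.png',p[:,:,::-1])
np.savez('w9.npz',p=p,d=d,tcp_pos=o['tcp_pos'],orientation=o['orientation'])
E
python3 m.py w9.npz
```

```text
9.75 [0.53849704 0.25731756 0.18373505] [-2.12878006e+00  2.30049686e+00 -1.50609530e-03] [-0.69442603 -0.50984467 -0.34836959] 0.03976545115561298
head [0.53234578 0.16610178] 0.019098133655410295
rim [0.53613037 0.16063579] 0.08870743452175288 466
tip [0.62477934 0.19551547 0.047     ] 0.09526401076561743 [0.64417021 0.20358799]
pointer ang 0.3826041113850644 by red mean 0.3784001624559727
mark [318.07462687  81.20895522] 67 [0.61540602 0.1962989  0.056     ] 0.08692804787117901 0.42273921255484886 wheel 0.04013510116978447
```

View pics/w9.png

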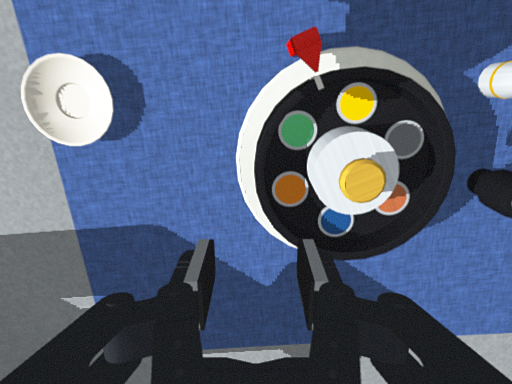

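```bash
python3 - <<'E'
from h import *
D=np.load('w9.npz');p=D['p'];o=dict(tcp_pos=D['tcp_pos'],orientation=D['orientation']);cm=cam('wrist',o)
cv2.imwrite('pics/c9.png',cv2.resize(p[20:100,280:350],(560,640)[:2],interpolation=cv2.INTER_CUBIC)[:600,:,::-1])
p2,d2=grab_frame('scene');cv2.imwrite('pics/sc9.png',cv2.resize(p2[150:210,240:330],(800,533),interpolation=cv2.INTER_CUBIC)[:,:,::-1])
p3,d3=grab_frame('side');cv2.imwrite('pics/sd9.png',cv2.resize(p3[225:285,190:280],(800,533),interpolation=cv2.INTER_CUBIC)[:,:,::-1])
np.savez('s9.npz',p=p3,d=d3)
# expected: draw where the mark would be if wheel=0: 
E
```

```text
(no output)
```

View pics/c9.png

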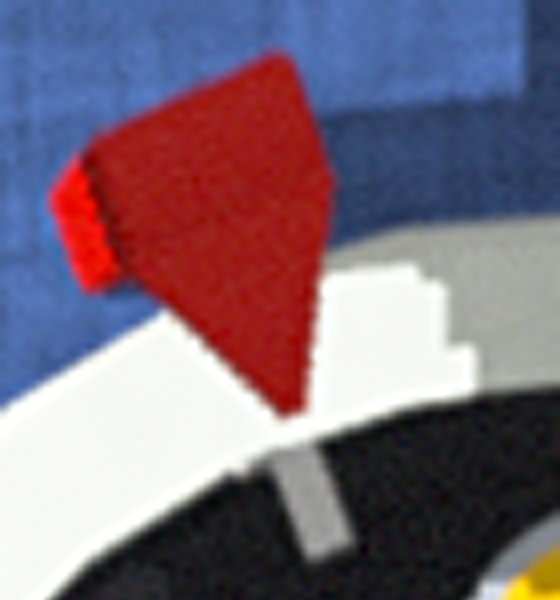

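View pics/sd9.png

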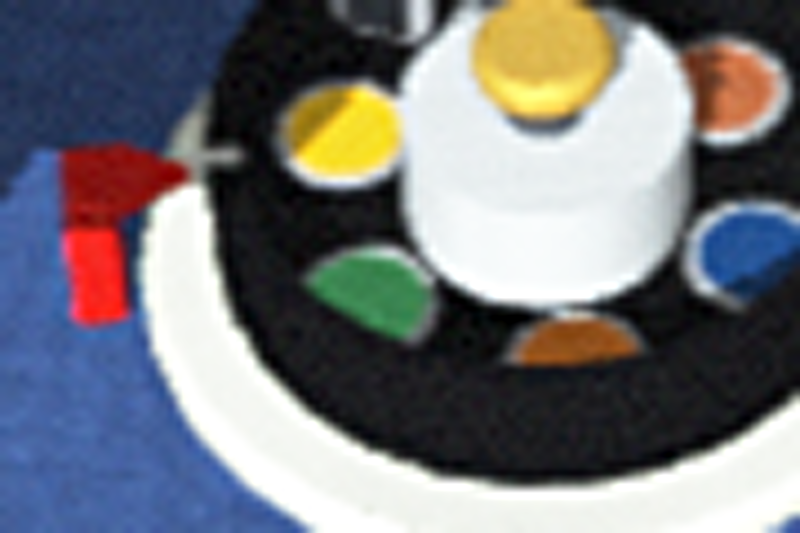

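```bash
python3 - <<'E'
from h import *
D=np.load('w9.npz');o=dict(tcp_pos=D['tcp_pos'],orientation=D['orientation']);cm=cam('wrist',o)
f=lambda x,y:(280+x/8-.5,20+y/8-.5)
m=onz(cm,[f(314,503),f(294,453),f(333,553)],.056)
c=np.array([.5315,.1660])
print('mark',m,np.hypot(*(m[:,:2]-c).T),np.arctan2(*(m[:,:2]-c).T[::-1]))
v=m[1]-m[2];print('mark line dir',np.arctan2(v[1],v[0]))
for z in(.044,.047,.050):
    t=onz(cm,[f(292,412)],z)[0];print(z,t,np.hypot(*(t[:2]-c)),np.arctan2(*(t[:2]-c)[::-1]))
# post outer-edge corners (292,55)&(100,140)? use post top at z .05
q=onz(cm,[f(285,52),f(90,145)],.05);print('post corners',q,np.linalg.norm(q[0]-q[1]),np.arctan2(*(q.mean(0)[:2]-c)[::-1]))
cs=cam('side');g=lambda x,y:(190+x/8.889-.5,225+y/8.889-.5)
ms=onz(cs,[g(222,156)],.056)[0];ts=onz(cs,[g(188,173)],.047)[0]
for cc in([.527,.169],[.528,.168]):
    print('side',ms,ts,[np.arctan2(*(w[:2]-cc)[::-1]) for w in(ms,ts)],[np.hypot(*(w[:2]-cc)) for w in(ms,ts)])
E
```

```text
mark [[0.61440203 0.19572939 0.056     ]
 [0.61970286 0.19780569 0.056     ]
 [0.60904766 0.19373867 0.056     ]] [0.08807147 0.09376218 0.08235942] [0.3443234  0.34608406 0.34351646]
mark line dir 0.3646266742337472
0.044 [0.62406621 0.19589844 0.044     ] 0.09727496634676358 0.3124175380069339
0.047 [0.62402041 0.19641119 0.047     ] 0.09739028149568808 0.31757211469541263
0.05 [0.62397462 0.19692394 0.05      ] 0.09750817811095085 0.32271436299713563
post corners [[0.65963421 0.1970626  0.05      ]
 [0.65234577 0.21789003 0.05      ]] 0.022065886269899037 0.3216034619025862
side [0.61330379 0.19421785 0.056     ] [0.62361569 0.1946141  0.047     ] [np.float64(0.2842842956652498), np.float64(0.2591515280747037)] [np.float64(0.08991265187930073), np.float64(0.09995336099768345)]
side [0.61330379 0.19421785 0.056     ] [0.62361569 0.1946141  0.047     ] [np.float64(0.29818329822925654), np.float64(0.2714728626495067)] [np.float64(0.08924187962795542), np.float64(0.09925054752628891)]
```

Both views put the wheel at about +0.026 rad, well inside ±0.06, and it is released. Next is the clip, so I'll move over it to look.

{"method": "servo_tool", "body": {
  "increments": [48,-4,-6,0,0,0,60,48,-4,-6,0,0,0,60,48,-4,-6,0,0,0,60,48,-4,-6,0,0,0,60,48,-4,-6,0,0,0,60,48,-4,-6,0,0,0,60,48,-4,-6,0,0,0,60,48,-4,-6,0,0,0,60]
}}

```text
clock: 10.9
tcp_pos: [0.5373, -0.1305, 0.2265]
orientation: [2.132, -2.304, -0.003]
contact_force: [1.5, 0.2, 1.2]
grip_width: 0.0596
```

{"method": "servo_tool", "body": {
  "increments": [0,0,0,0,0,0,45,0,0,0,0,0,0,45,0,0,0,0,0,0,45,0,0,0,0,0,0,45,0,0,0,0,0,0,45,0,0,0,0,0,0,45,0,0,0,0,0,0,45,0,0,0,0,0,0,45]
}}

```text
clock: 11.9
tcp_pos: [0.5384, -0.1294, 0.2281]
orientation: [-2.133, 2.306, -0.0]
contact_force: [-0.4, 0.0, -0.2]
grip_width: 0.0447
```

```bash
python3 - <<'E'
from h import *
o=get_obs();print(o['clock'],o['tcp_pos'],o['orientation'],o['contact_force'],o['grip_width'],o['joints'])
p,d=grab_frame('wrist');cv2.imwrite('pics/w10.png',p[:,:,::-1])
np.savez('w10.npz',p=p,d=d,tcp_pos=o['tcp_pos'],orientation=o['orientation'])
cm=cam('wrist',o)
H,S,V=cv2.split(cv2.cvtColor(p,cv2.COLOR_RGB2HSV))
v,u=np.indices(d.shape);P=withd(cm,np.c_[u.ravel(),v.ravel()],d.ravel()).reshape(d.shape+(3,))
near=np.hypot(P[...,0]-.50,P[...,1]+.15)<.12
m=near&(H>=5)&(H<=22)&(S>150)&(V>80)&(P[...,2]>.042)&(P[...,2]<.056)
print(m.sum());vv,uu=np.where(m)
if m.sum():
    Q=onz(cm,np.c_[uu,vv],.048)[:,:2]; r=cv2.minAreaRect((Q*1000).astype(np.float32));print('grip top',r)
s=near&(S<70)&(V>110)&(P[...,2]>.003)&(P[...,2]<.016)
vv,uu=np.where(s);Q=onz(cm,np.c_[uu,vv],.008)[:,:2]
print('steel',s.sum(),cv2.minAreaRect((Q*1000).astype(np.float32)))
E
```

```text
11.9 [ 0.5383745  -0.12936945  0.22805238] [-2.13326466e+00  2.30608319e+00 -9.88262345e-05] [-0.4263289   0.021909   -0.22902465] 0.044681197605578774 [-0.30363864  0.26887943  0.52095099  1.84507488 -0.15165038  1.06669313
 -1.37328371]
72
grip top ((484.1396179199219, -166.77224731445312), (18.658018112182617, 24.182085037231445), 48.51610565185547)
steel 1431 ((507.7406311035156, -188.300537109375), (52.501468658447266, 100.17034149169922), 48.84942626953125)
```

View pics/w10.png

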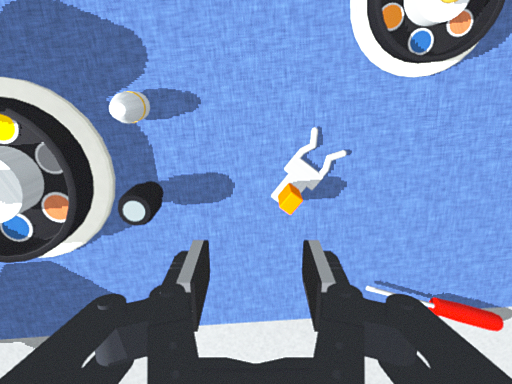

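The clip is at (300,170) in the picture. Its grip top measures 18.7 × 24.2 mm at (0.484,-0.167), and its mouth points along -41°. I'll work out where the eyepiece and objective stand to choose the insertion side.

```bash
python3 - <<'E'
from h import *
D=np.load('w10.npz');p=D['p'];o=dict(tcp_pos=D['tcp_pos'],orientation=D['orientation']);cm=cam('wrist',o)
print('eyepiece',onz(cm,[(134,211)],.065),'objective',onz(cm,[(122,107)],.05))
cv2.imwrite('pics/c10.png',cv2.resize(p[115:225,255:365],(600,600),interpolation=cv2.INTER_CUBIC)[:,:,::-1])
g=np.array([.4841,-.1668]);d=g-o['tcp_pos'][:2]
Rm=R.from_rotvec(o['orientation']).as_matrix();print('move tool mm',Rm.T@np.r_[d,0]*1000,'toolx deg',np.degrees(np.arctan2(Rm[1,0],Rm[0,0])))
E
```

```text
eyepiece [[0.49340747 0.00695323 0.065     ]] objective [[0.60356558 0.00315763 0.05      ]]
move tool mm [ 4.15365661e+01  5.12003993e+01 -8.55256317e-03] toolx deg -94.4586616589141
```

View pics/c10.png

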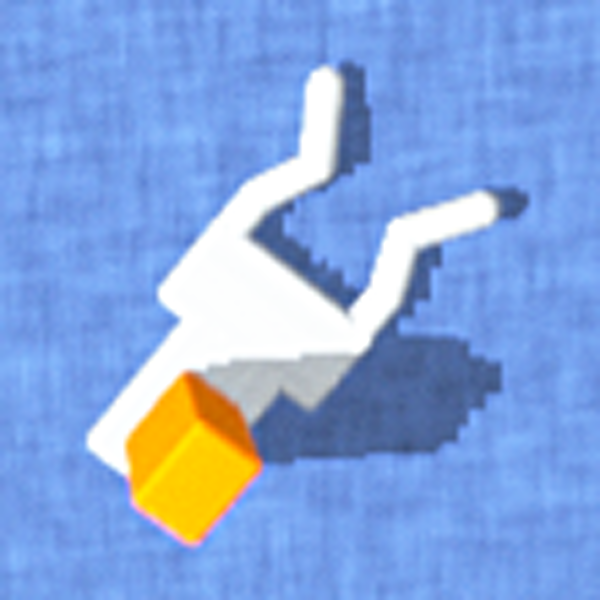

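Only the true clip fits: steel, 8 mm thick, orange grip, about 100 × 53 mm. I'll go over the grip, align the jaws and come part-way down.

{"method": "servo_tool", "body": {
  "increments": [20,25.6,0,0,0,0,45,20,25.6,0,0,0,0,45,0,0,40,0,0,0.1605,45,0,0,40,0,0,0.1605,45,0,0,40,0,0,0.1605,45,0,0,35,0,0,0.1605,45,0,0,0,0,0,0,45,0,0,0,0,0,0,45]
}}

```text
clock: 12.95
tcp_pos: [0.485, -0.1657, 0.0741]
orientation: [-1.3, 2.859, -0.001]
contact_force: [-1.1, -0.6, 0.4]
grip_width: 0.0449
```

```bash
cat > g.py <<'E'
from h import *
import sys
n=sys.argv[1]
o=get_obs();print(o['clock'],o['tcp_pos'],o['orientation'],o['contact_force'],o['grip_width'],o['joints'])
p,d=grab_frame('wrist');cv2.imwrite(f'pics/{n}.png',p[:,:,::-1])
np.savez(f'{n}.npz',p=p,d=d,tcp_pos=o['tcp_pos'],orientation=o['orientation'])
cm=cam('wrist',o);Rm=R.from_rotvec(o['orientation']).as_matrix()
H,S,V=cv2.split(cv2.cvtColor(p,cv2.COLOR_RGB2HSV))
v,u=np.indices(d.shape);P=withd(cm,np.c_[u.ravel(),v.ravel()],d.ravel()).reshape(d.shape+(3,))
near=np.hypot(P[...,0]-.484,P[...,1]+.167)<.05
m=near&(H>=5)&(H<=22)&(S>150)&(V>80)&(P[...,2]>.043)&(P[...,2]<.055)
vv,uu=np.where(m);Q=onz(cm,np.c_[uu,vv],.048)[:,:2]; r=cv2.minAreaRect((Q*1000).astype(np.float32));print(m.sum(),'grip top',r)
print('in tool mm',Rm.T@(np.r_[np.array(r[0])/1000,o['tcp_pos'][2]]-o['tcp_pos'])*1000,'toolx deg',np.degrees(np.arctan2(Rm[1,0],Rm[0,0])))
E
python3 g.py w11
```

```text
12.95 [ 0.48503745 -0.16566731  0.07411183] [-1.30046473e+00  2.85860785e+00 -1.46721480e-03] [-1.08310546 -0.60635014  0.44710282] 0.04489622387431674 [-0.25823748  0.43338168  0.58329708  2.08327091 -0.35811219  0.72063167
 -1.73255122]
203 grip top ((483.80804443359375, -168.2073974609375), (17.22671890258789, 24.633588790893555), 48.983524322509766)
in tool mm [ 2.72261179e+00 -7.42199539e-01 -6.49577065e-04] toolx deg -131.07561141255835
```

View pics/w11.png

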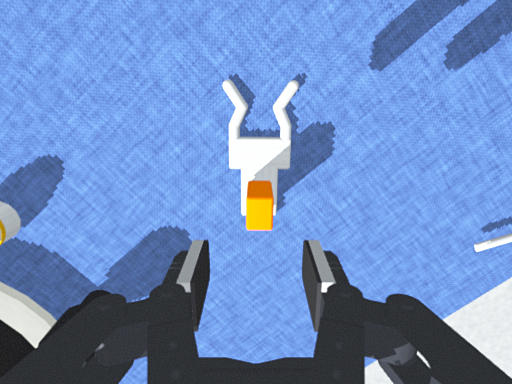

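Aligned. I'll descend with tips to z≈14 mm and close.

{"method": "servo_tool", "body": {
  "increments": [1,0,30,0,0,0,45,0,0,30,0,0,0,45,0,0,22,0,0,0,45,0,0,11,0,0,0,45,0,0,0,0,0,0,45,0,0,0,0,0,0,8,0,0,0,0,0,0,8,0,0,0,0,0,0,8],
  "squeeze": 60
}}

```text
clock: 14.0
tcp_pos: [0.4844, -0.1664, -0.0188]
orientation: [-1.296, 2.86, -0.002]
contact_force: [-1.9, 0.3, 5.7]
grip_width: 0.0174
```

{"method": "servo_tool", "body": {
  "increments": [0,0,0,0,0,0,8,0,0,0,0,0,0,8,0,0,0,0,0,0,8,0,0,0,0,0,0,8,0,0,0,0,0,0,8,0,0,0,0,0,0,8,0,0,0,0,0,0,8,0,0,0,0,0,0,8]
}}

```text
clock: 15.0
tcp_pos: [0.4843, -0.1663, -0.0189]
orientation: [-1.296, 2.86, -0.001]
contact_force: [-0.9, 0.3, 6.7]
grip_width: 0.0173
```

```bash
python3 g.py w12
```

```text
15.0 [ 0.48434502 -0.16634487 -0.01887072] [-1.29605793e+00  2.86004093e+00 -1.49760310e-03] [-0.9119846   0.32619229  6.71389095] 0.01725946731549975 [-0.14555276  0.58970436  0.45064122  2.11891393 -0.49710104  0.53329215
 -1.6172389 ]
1650 grip top ((485.5821838378906, -167.97860717773438), (17.237781524658203, 25.28748893737793), 47.62793731689453)
in tool mm [ 0.41280996 -2.00730147  0.00262709] toolx deg -131.2436298341668
```

View pics/w12.png

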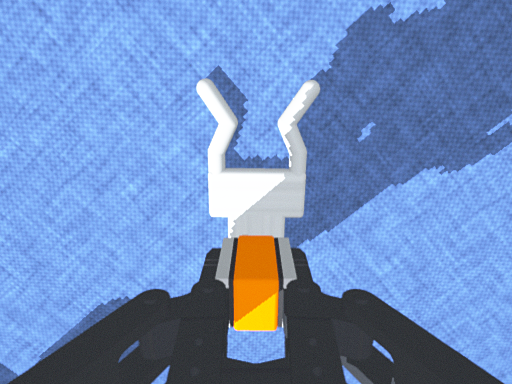

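{"method": "servo_tool", "body": {
  "increments": [0,0,-10,0,0,0,8,0,0,-25,0,0,0,8,0,0,-40,0,0,0,8,0,0,-40,0,0,0,8,0,0,-35,0,0,-0.17,8,0,0,0,0,0,-0.17,8,0,0,0,0,0,-0.17,8,0,0,0,0,0,-0.17,8]
}}

```text
clock: 16.05
tcp_pos: [0.4833, -0.1659, 0.1307]
orientation: [-2.183, 2.259, -0.0]
contact_force: [-1.6, -0.3, -1.7]
grip_width: 0.0173
```

{"method": "servo_tool", "body": {
  "increments": [0,0,0,0,0,-0.17,8,0,0,0,0,0,-0.17,8,0,0,0,0,0,-0.17,8,0,0,0,0,0,-0.17,8,0,0,0,0,0,-0.17,8,0,0,0,0,0,-0.17,8,0,0,0,0,0,-0.17,8,0,0,0,0,0,-0.17,8]
}}

```text
clock: 17.05
tcp_pos: [0.4832, -0.1662, 0.1305]
orientation: [3.118, -0.384, 0.0]
contact_force: [0.5, -0.1, -1.2]
grip_width: 0.0172
```

```bash
python3 - <<'E'
from h import *
o=get_obs();print(o['clock'],o['tcp_pos'],o['orientation'],o['contact_force'],o['grip_width'],o['joints'])
Rm=R.from_rotvec(o['orientation']).as_matrix();print(np.degrees(np.arctan2(Rm[1,0],Rm[0,0])))
E
```

```text
17.05 [ 0.48316038 -0.16618636  0.13053361] [ 3.11751855e+00 -3.84096194e-01  1.95066209e-05] [ 0.47399832 -0.09421004 -1.21237796] 0.01715460608876765 [ 0.03800634  0.29558737  0.20377105  2.0247644  -0.07940199  0.82852083
  0.04172212]
-14.047543818750892
```

{"method": "servo_tool", "body": {
  "increments": [0,0,0,0,0,-0.1225,8,0,0,0,0,0,-0.1225,8,7.5,-33,0,0,0,0,8,7.5,-33,0,0,0,0,8,7.5,-33,0,0,0,0,8,7.5,-33,0,0,0,0,8,7.5,-33,0,0,0,0,8,7.5,-33,0,0,0,0,8]
}}

```text
clock: 18.05
tcp_pos: [0.5296, 0.0324, 0.1306]
orientation: [3.141, -0.009, 0.001]
contact_force: [0.2, 0.0, -1.5]
grip_width: 0.0173
```

{"method": "servo_tool", "body": {
  "increments": [0,0,0,0,0,0,8,0,0,0,0,0,0,8,0,0,0,0,0,0,8,0,0,0,0,0,0,8,0,0,0,0,0,0,8,0,0,0,0,0,0,8,0,0,0,0,0,0,8,0,0,0,0,0,0,8]
}}

```text
clock: 19.05
tcp_pos: [0.5297, 0.0318, 0.13]
orientation: [-3.142, 0.009, 0.0]
contact_force: [-0.5, 0.1, -0.5]
grip_width: 0.0169
```

```bash
cat > k.py <<'E'
from h import *
import sys
n=sys.argv[1]
o=get_obs();print(o['clock'],o['tcp_pos'],o['orientation'],o['contact_force'],o['grip_width'],o['joints'])
p,d=grab_frame('wrist');cv2.imwrite(f'pics/{n}.png',cv2.resize(p,(768,576))[:,:,::-1])
np.savez(f'{n}.npz',p=p,d=d,tcp_pos=o['tcp_pos'],orientation=o['orientation'])
cm=cam('wrist',o);Rm=R.from_rotvec(o['orientation']).as_matrix()
H,S,V=cv2.split(cv2.cvtColor(p,cv2.COLOR_RGB2HSV))
v,u=np.indices(d.shape);P=withd(cm,np.c_[u.ravel(),v.ravel()],d.ravel()).reshape(d.shape+(3,))
T=(P-o['tcp_pos'])@Rm
print('toolx deg',np.degrees(np.arctan2(Rm[1,0],Rm[0,0])))
s=(S<75)&(V>90)&(abs(T[...,2]+27)<7e9)&(T[...,2]>-.040)&(T[...,2]<-.012)&(T[...,1]<-.012)&(T[...,1]>-.11)&(abs(T[...,0])<.035)
vv,uu=np.where(s);q=T[s];print('steel n',s.sum(),'tool z med',np.median(q[:,2]))
# height trend along the clip (pitch) and across (roll)
A=np.c_[q[:,:2],np.ones(len(q))];print('z plane coef',np.linalg.lstsq(A,q[:,2],rcond=None)[0])
c,_,e=cm; zt=np.median(q[:,2])
r=rays(cm,np.c_[uu,vv])@Rm; e=(e-o['tcp_pos'])@Rm; Q=(e+r*((zt-e[2])/r[:,2])[:,None])[:,:2]
rc=cv2.minAreaRect((Q*1000).astype(np.float32));print('steel rect tool mm',rc,'y range',Q[:,1].min(),Q[:,1].max())
for a,b in((-.085,-.075),(-.07,-.06),(-.06,-.05),(-.05,-.04)):
    k=(Q[:,1]>a)&(Q[:,1]<b)
    if k.any(): print('  band',a,b,'x range',Q[k,0].min().round(4),Q[k,0].max().round(4),'mid',((Q[k,0].min()+Q[k,0].max())/2).round(4))
m=(H>14)&(H<=32)&(S>120)&(V>80)&(P[...,2]>.08)&(np.hypot(P[...,0]-.53,P[...,1]-.166)<.05)
cs=cv2.findContours(m.astype(np.uint8),cv2.RETR_EXTERNAL,cv2.CHAIN_APPROX_NONE)[0]
if cs:
    cc=max(cs,key=len)[:,0];C,rr=circ(onz(cm,cc,.088));print('head',C,rr,'in tool',(Rm.T@(np.r_[C,.088]-o['tcp_pos'])*1000).round(1))
E
python3 k.py w13
```

```text
19.05 [0.52965259 0.03177628 0.12998695] [-3.14156357e+00  8.56992991e-03  2.43233509e-05] [-0.4896867   0.10622526 -0.46841589] 0.01693505815558353 [-0.23600911  0.32456925  0.07089479  1.97403656 -0.03025927  0.84398595
 -0.15414958]
toolx deg -0.31259567020124884
steel n 8671 tool z med -0.025745572163550674
z plane coef [ 0.00145168 -0.02085071 -0.02643199]
steel rect tool mm ((1.6690177917480469, -45.961666107177734), (52.09994888305664, 68.99430084228516), 0.45861923694610596) y range -0.08063051612530879 -0.011565377736548477
  band -0.085 -0.075 x range -0.0241 0.028 mid 0.0019
  band -0.07 -0.06 x range -0.0206 0.0241 mid 0.0017
  band -0.06 -0.05 x range -0.0206 0.0233 mid 0.0013
  band -0.05 -0.04 x range -0.021 0.0239 mid 0.0014
head [0.53069547 0.15343473] 0.01137355261558177 in tool [   0.4 -121.7   42. ]
```

View pics/w13.png

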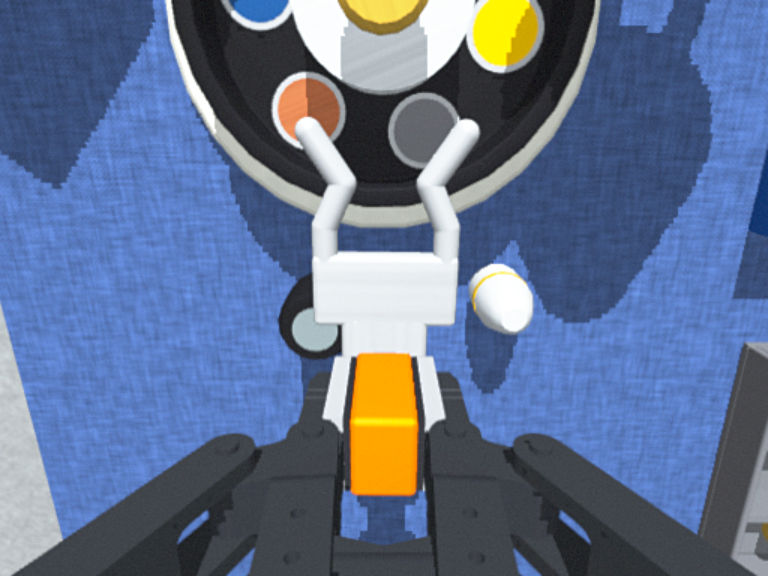

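{"method": "servo_tool", "body": {
  "increments": [-0.6,-18,0,0,0,0,8,0,0,25,0,0,0,8,0,0,25,0,0,0,8,0,0,20,0,0,0,8,0,0,12,0,0,0,8,0,0,0,0,0,0,8,0,0,0,0,0,0,8,0,0,0,0,0,0,8]
}}

```text
clock: 20.1
tcp_pos: [0.5298, 0.05, 0.0488]
orientation: [-3.141, 0.009, -0.002]
contact_force: [0.2, 0.1, -1.8]
grip_width: 0.0174
```

```bash
python3 k.py w14; python3 - <<'E'
from h import *
p,d=grab_frame('side');cv2.imwrite('pics/s14.png',cv2.resize(p[170:290,190:310],(600,600),interpolation=cv2.INTER_CUBIC)[:,:,::-1])
p,d=grab_frame('scene');cv2.imwrite('pics/sc14.png',cv2.resize(p[130:220,230:330],(660,594),interpolation=cv2.INTER_CUBIC)[:,:,::-1])
E
```

```text
20.1 [0.52984208 0.04997029 0.04883479] [-3.14118149e+00  8.73564353e-03 -2.48799141e-03] [ 0.18113971  0.10170242 -1.79468003] 0.017413116206738997 [-0.25430485  0.44622933  0.053567    2.02633509 -0.03739728  0.6682943
 -0.18221664]
toolx deg -0.31869720382369165
steel n 15307 tool z med -0.024431366282249668
z plane coef [-0.00309692 -0.18326257 -0.03180379]
steel rect tool mm ((-0.1347198486328125, -60.32061004638672), (65.21172332763672, 98.84992980957031), 0.2935001850128174) y range -0.109846091999746 -0.01095156606356397
  band -0.085 -0.075 x range -0.0248 0.0282 mid 0.0017
  band -0.07 -0.06 x range -0.0208 0.0243 mid 0.0017
  band -0.06 -0.05 x range -0.0208 0.0235 mid 0.0014
  band -0.05 -0.04 x range -0.0212 0.0241 mid 0.0014
head [0.5306861  0.15444111] 0.012081156650376748 in tool [   0.3 -104.5  -39.1]
```

View pics/w14.png

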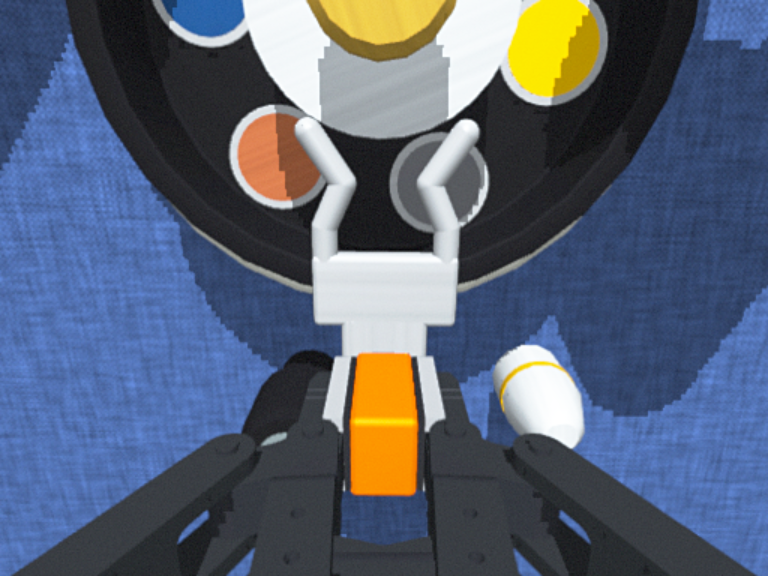

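View pics/sc14.png

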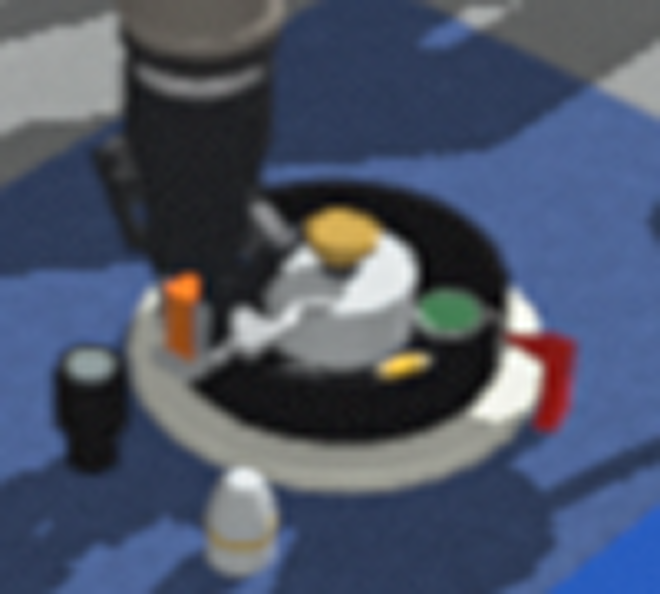

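View pics/s14.png

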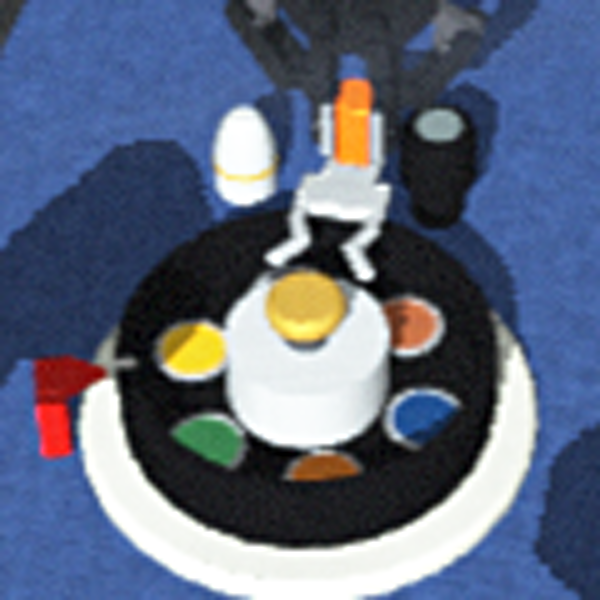

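The clip is level with the groove: its top is at about 0.074 and its mid-height about 0.070. It is centred on the head, both at about column 386 of the 768-wide picture. Now I'll push.

{"method": "servo_tool", "body": {
  "increments": [0,-7,0,0,0,0,8,0,-7,0,0,0,0,8,0,-7,0,0,0,0,8,0,-7,0,0,0,0,8,0,-6,0,0,0,0,8,0,0,0,0,0,0,8,0,0,0,0,0,0,8,0,0,0,0,0,0,8]
}}

```text
clock: 21.25
tcp_pos: [0.5293, 0.0833, 0.048]
orientation: [3.141, -0.01, -0.0]
contact_force: [-0.7, -0.8, -1.1]
grip_width: 0.0175
```

```bash
python3 k.py w15|head -3; python3 - <<'E'
from h import *
p,d=grab_frame('side');cv2.imwrite('pics/s15.png',cv2.resize(p[170:290,190:310],(600,600),interpolation=cv2.INTER_CUBIC)[:,:,::-1])
E
```

```text
21.25 [0.52932193 0.08334978 0.04800418] [ 3.14140165e+00 -9.58273600e-03 -4.88635015e-05] [-0.72358377 -0.84953681 -1.09042208] 0.017490700452815942 [-0.31311579  0.45300179  0.05040869  2.01675898 -0.03513961  0.67271
 -0.24639498]
toolx deg -0.34955661790574466
```

View pics/w15.png

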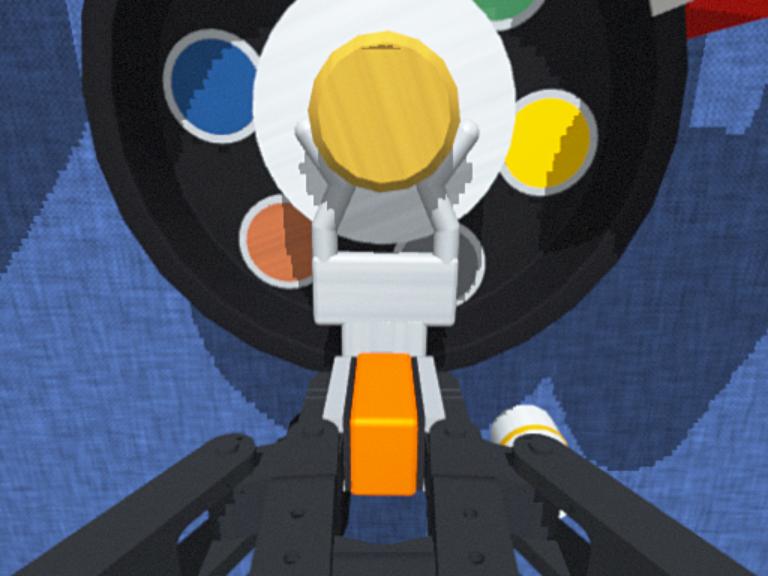

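View pics/s15.png

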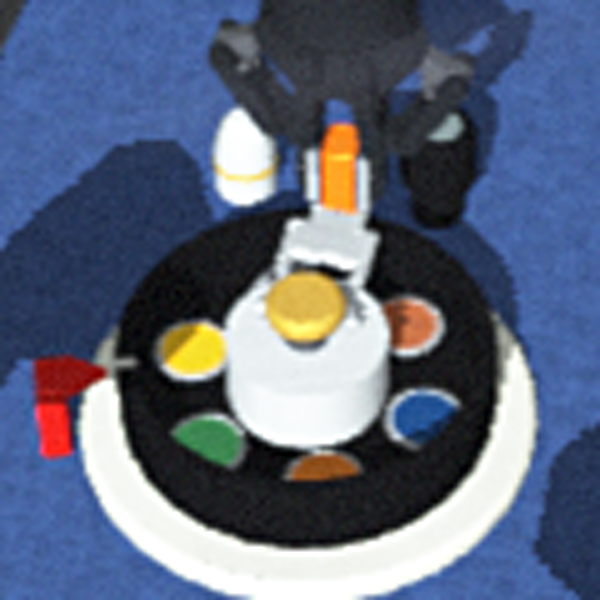

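{"method": "servo_tool", "body": {
  "increments": [0,-4,0,0,0,0,8,0,-4,0,0,0,0,8,0,-4,0,0,0,0,8,0,-4,0,0,0,0,8,0,-4,0,0,0,0,8,0,-2,0,0,0,0,8,0,0,0,0,0,0,8,0,0,0,0,0,0,8]
}}

```text
clock: 22.35
tcp_pos: [0.5295, 0.1071, 0.0481]
orientation: [-3.14, 0.007, -0.001]
contact_force: [-0.6, 3.4, -0.8]
grip_width: 0.0172
```

```bash
python3 k.py w16
```

```text
22.35 [0.52949381 0.10706602 0.04808596] [-3.14031351e+00  7.21667724e-03 -5.14604044e-04] [-0.57763976  3.40958629 -0.76645651] 0.017240512610513566 [-0.35162851  0.45815985  0.04677656  2.00690817 -0.03480975  0.6765523
 -0.28713448]
toolx deg -0.2633514123873433
steel n 15169 tool z med -0.013846124864646465
z plane coef [-0.00808445 -0.17033238 -0.02826175]
steel rect tool mm ((-0.08393478393554688, -51.45133972167969), (70.09285736083984, 91.04139709472656), 0.3475969731807709) y range -0.09694465612194715 -0.005999209447835135
  band -0.085 -0.075 x range -0.034 0.0351 mid 0.0005
  band -0.07 -0.06 x range -0.0351 0.035 mid -0.0
  band -0.06 -0.05 x range -0.0349 0.035 mid 0.0001
  band -0.05 -0.04 x range -0.035 0.0349 mid -0.0001
head [0.53081521 0.16524151] 0.01885821179109281 in tool [  1.1 -58.2 -39.8]
```

View pics/w16.png

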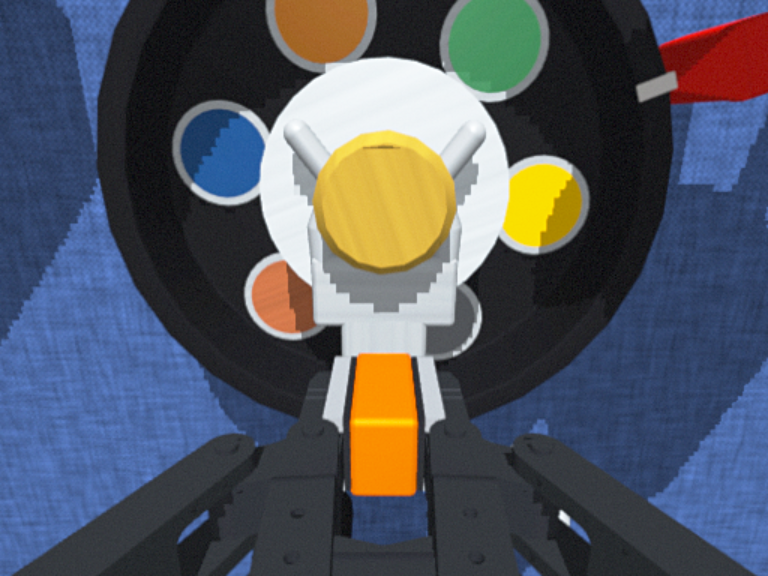

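The arms are spread and the force now pulls forward, so the clip is past the narrowest point. I'll push on until it bottoms.

{"method": "servo_tool", "body": {
  "increments": [0,-1,0,0,0,0,8,0,-1,0,0,0,0,8,0,-1,0,0,0,0,8,0,0,0,0,0,0,8,0,0,0,0,0,0,8,0,0,0,0,0,0,8,0,0,0,0,0,0,8,0,0,0,0,0,0,8]
}}

```text
clock: 23.4
tcp_pos: [0.5295, 0.1091, 0.048]
orientation: [-3.141, 0.008, -0.0]
contact_force: [-1.1, 4.9, -0.8]
grip_width: 0.0171
```

```bash
python3 k.py w17|egrep -v "band|rect|coef"
```

```text
23.4 [0.52945707 0.10912144 0.048     ] [-3.14120335e+00  8.20423072e-03 -7.42790976e-05] [-1.14693783  4.91919098 -0.82441054] 0.017087478939410813 [-0.35623715  0.45899453  0.04735159  2.00573713 -0.03401502  0.67742608
 -0.29249922]
toolx deg -0.2992913622350808
steel n 14826 tool z med -0.013863800315398135
head [0.53076524 0.16524206] 0.01886717733972206 in tool [  1.  -56.1 -40. ]
```

View pics/w17.png

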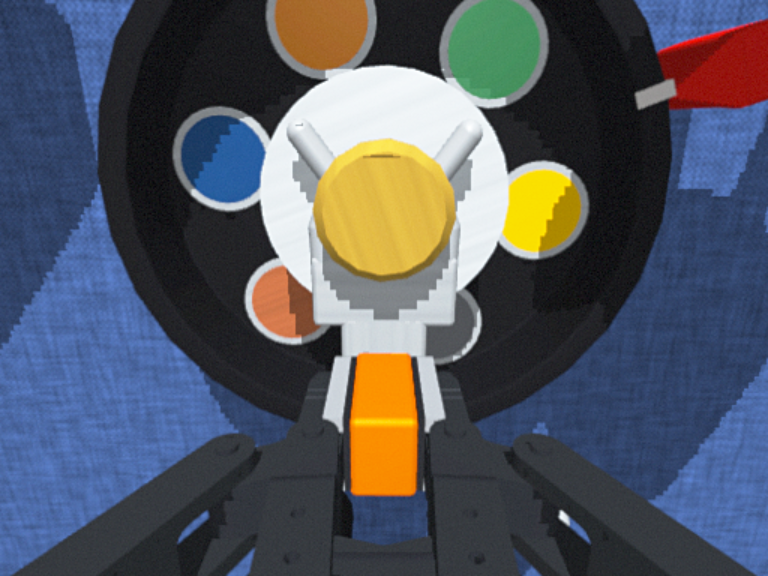

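{"method": "servo_tool", "body": {
  "increments": [0,-1,0,0,0,0,8,0,-1,0,0,0,0,8,0,0,0,0,0,0,8,0,0,0,0,0,0,8,0,0,0,0,0,0,8,0,0,0,0,0,0,8,0,0,0,0,0,0,8,0,0,0,0,0,0,8]
}}

```text
clock: 24.45
tcp_pos: [0.5295, 0.1108, 0.048]
orientation: [-3.142, 0.009, -0.0]
contact_force: [-0.6, 1.5, -1.3]
grip_width: 0.0173
```

{"method": "servo_tool", "body": {
  "increments": [0,-1,0,0,0,0,8,0,-1,0,0,0,0,8,0,0,0,0,0,0,8,0,0,0,0,0,0,8,0,0,0,0,0,0,8,0,0,0,0,0,0,8,0,0,0,0,0,0,8,0,0,0,0,0,0,8]
}}

```text
clock: 25.45
tcp_pos: [0.5295, 0.1126, 0.048]
orientation: [3.141, -0.009, -0.0]
contact_force: [-1.3, 0.3, -1.4]
grip_width: 0.0176
```

```bash
python3 k.py w18|egrep -v "band|rect|coef"; python3 - <<'E'
from h import *
p,d=grab_frame('side');cv2.imwrite('pics/s18.png',cv2.resize(p[170:290,190:310],(600,600),interpolation=cv2.INTER_CUBIC)[:,:,::-1])
E
```

```text
25.45 [0.52946625 0.11260386 0.04799361] [ 3.14144021e+00 -8.81604054e-03 -8.77921416e-05] [-1.29837402  0.30597322 -1.43420054] 0.01763922086332212 [-0.36279567  0.46003383  0.0475205   2.00389651 -0.03342668  0.678482
 -0.29979252]
toolx deg -0.32158558186667985
steel n 14010 tool z med -0.013864658295452229
head [0.53080852 0.1653849 ] 0.018907895423841765 in tool [  1.  -52.8 -40. ]
```

View pics/w18.png

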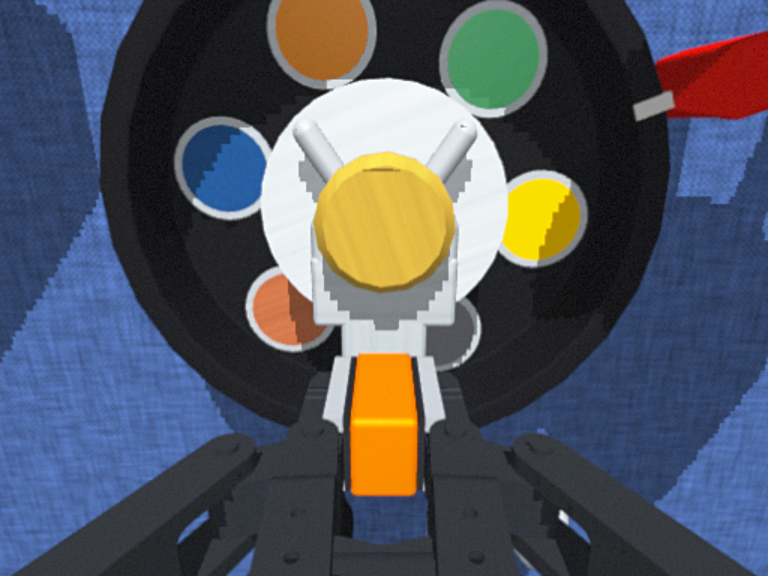

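View pics/s18.png

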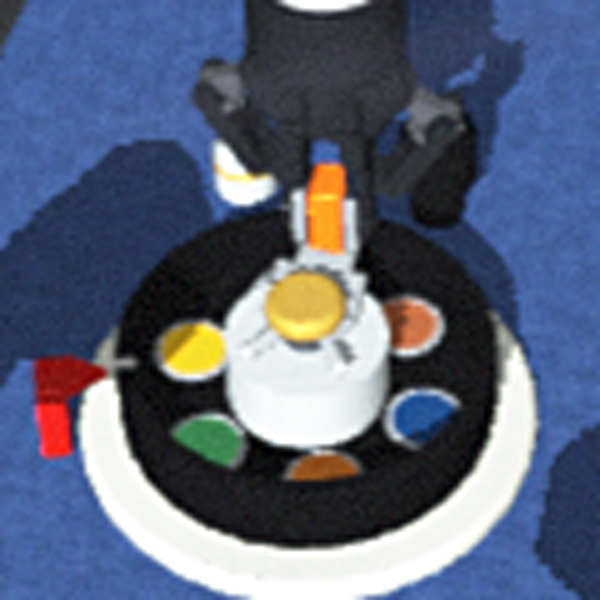

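The arms have sprung back behind the core. I'll push further until the back of the clip bears on the core.

{"method": "servo_tool", "body": {
  "increments": [0,-0.8,0,0,0,0,8,0,-0.7,0,0,0,0,8,0,0,0,0,0,0,8,0,0,0,0,0,0,8,0,0,0,0,0,0,8,0,0,0,0,0,0,8,0,0,0,0,0,0,8,0,0,0,0,0,0,8]
}}

```text
clock: 26.55
tcp_pos: [0.5295, 0.1128, 0.048]
orientation: [3.14, -0.01, -0.001]
contact_force: [-0.6, -4.3, 1.2]
grip_width: 0.0175
```

```bash
python3 k.py w19|egrep -v "band|rect|coef"
```

```text
26.55 [0.52945478 0.11281563 0.04797011] [ 3.14016706e+00 -1.04504143e-02 -5.31475937e-04] [-0.60936004 -4.2868214   1.24658825] 0.01754955763557126 [-0.36487952  0.46038046  0.04874348  2.00344789 -0.03251203  0.67926553
 -0.30254497]
toolx deg -0.3813705277605185
steel n 14062 tool z med -0.013951513786033707
head [0.53083714 0.16543705] 0.018918726428208688 in tool [  1.  -52.6 -40.1]
```

The TCP stopped (0.2 mm of motion for 1.5 mm commanded) and the force reversed to -4.3 N, so the clip has bottomed. I'll push slightly more, then release and retreat upward.

{"method": "servo_tool", "body": {
  "increments": [0,-1,0,0,0,0,8,0,0,0,0,0,0,8,0,0,0,0,0,0,8,0,0,0,0,0,0,8,0,1,0,0,0,0,8,0,1,0,0,0,0,8,0,0,0,0,0,0,8,0,0,0,0,0,0,8]
}}

```text
clock: 27.6
tcp_pos: [0.5295, 0.1129, 0.0479]
orientation: [3.141, -0.009, -0.0]
contact_force: [-0.1, -4.4, -0.7]
grip_width: 0.0171
```

{"method": "servo_tool", "body": {
  "increments": [0,0,0,0,0,0,38,0,0,0,0,0,0,38,0,0,0,0,0,0,38,0,0,0,0,0,0,38,0,0,-20,0,0,0,38,0,0,-40,0,0,0,38,0,0,-50,0,0,0,38,0,0,-40,0,0,0,38]
}}

```text
clock: 28.6
tcp_pos: [0.5298, 0.1134, 0.2001]
orientation: [-3.141, 0.009, -0.002]
contact_force: [0.4, -0.3, -0.2]
grip_width: 0.0377
```

{"method": "servo_tool", "body": {
  "increments": [0,-20,-10,0,0,0,38,0,-30,0,0,0,0,38,0,-30,0,0,0,0,38,0,0,0,0,0,0,38,0,0,0,0,0,0,38,0,0,0,0,0,0,38,0,0,0,0,0,0,38,0,0,0,0,0,0,38]
}}

```text
clock: 29.6
tcp_pos: [0.53, 0.1928, 0.208]
orientation: [3.142, -0.01, 0.0]
contact_force: [-0.2, 0.2, -0.6]
grip_width: 0.0379
```

```bash
cat > f.py <<'E'
from h import *
import sys
n=sys.argv[1]
o=get_obs();print(o['clock'],o['tcp_pos'],o['orientation'],o['contact_force'],o['grip_width'])
p,d=grab_frame('wrist');cv2.imwrite(f'pics/{n}.png',cv2.resize(p,(768,576))[:,:,::-1]);np.savez(f'{n}.npz',p=p,d=d,tcp_pos=o['tcp_pos'],orientation=o['orientation'])
cm=cam('wrist',o)
v,u=np.indices(d.shape);P=withd(cm,np.c_[u.ravel(),v.ravel()],d.ravel()).reshape(d.shape+(3,))
H,S,V=cv2.split(cv2.cvtColor(p,cv2.COLOR_RGB2HSV))
near=np.hypot(P[...,0]-.53,P[...,1]-.11)<.04
m=near&(H>=5)&(H<=22)&(S>150)&(V>80)&(P[...,2]>.104)&(P[...,2]<.120)
vv,uu=np.where(m)
if m.sum()>20:
    print('grip z',np.median(P[m][:,2]));Q=onz(cm,np.c_[uu,vv],np.median(P[m][:,2]))[:,:2];print('grip',cv2.minAreaRect((Q*1000).astype(np.float32)))
p2,d2=grab_frame('side');cv2.imwrite(f'pics/{n}s.png',cv2.resize(p2[170:290,190:310],(600,600),interpolation=cv2.INTER_CUBIC)[:,:,::-1])
E
python3 f.py w20; python3 m.py w20.npz
```

```text
29.6 [0.53002462 0.1927801  0.20802737] [ 3.14151904e+00 -9.80810567e-03  8.06803861e-05] [-0.17920406  0.18569215 -0.58446591] 0.0378961079136933
grip z 0.10825108891433527
grip ((530.8873901367188, 109.84136199951172), (24.668127059936523, 17.189571380615234), 89.73645782470703)
head [0.53074949 0.16647359] 0.019034409293366875
rim [0.53067555 0.1657472 ] 0.0932444717347592 389
tip [0.6246032  0.19621047 0.047     ] 0.09874418683911253 [0.64359619 0.20466521]
pointer ang 0.12565698782226162 by red mean 0.3319000960581645
mark [339.35185185 158.24074074] 54 [0.615497   0.19703796 0.056     ] 0.09040901389014643 0.3534134230791571 wheel 0.22775643525689546
```

View pics/w20.png

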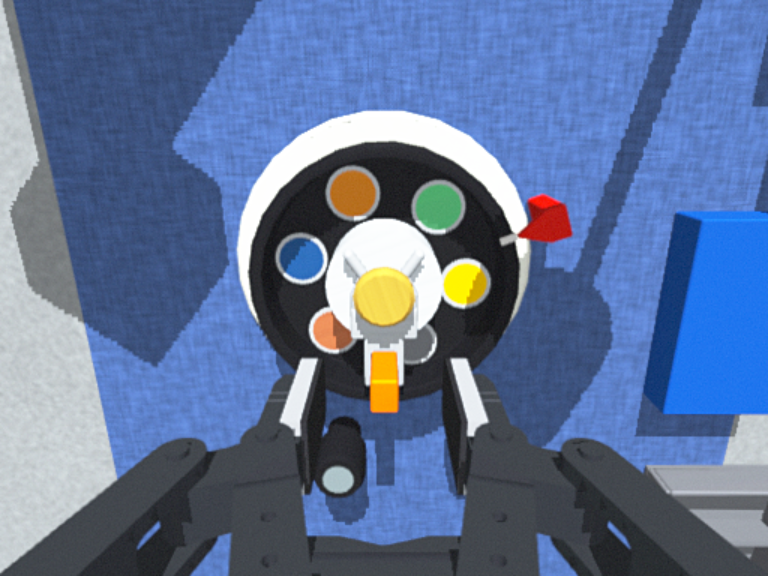

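View pics/w20s.png

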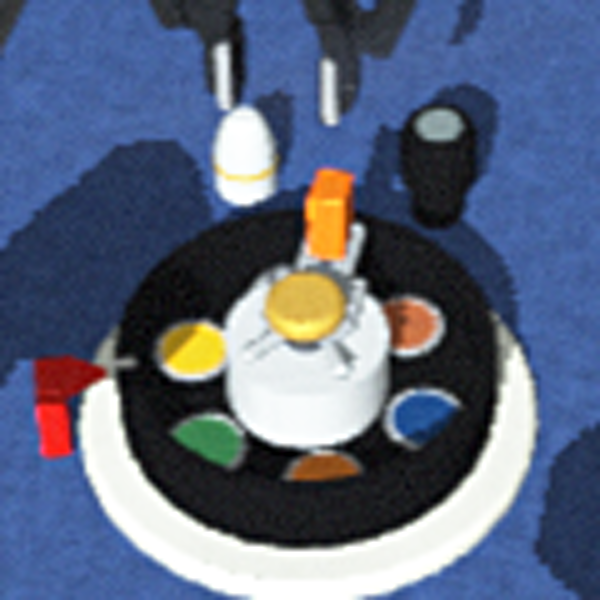

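```bash
python3 - <<'E'
from h import *
D=np.load('w20.npz');p=D['p'];o=dict(tcp_pos=D['tcp_pos'],orientation=D['orientation']);cm=cam('wrist',o)
a=cv2.resize(p[115:180,320:395],(750,650),interpolation=cv2.INTER_CUBIC)[:600].copy()
c=np.array([.5307,.1661])
for ang,col in((.322,(0,255,0)),):
    q=proj(cm,[np.r_[c+r*np.array([np.cos(ang),np.sin(ang)]),.056] for r in(.085,.095)])
    q=((q+.5-[320,115])*10).astype(int); cv2.line(a,tuple(map(int,q[0])),tuple(map(int,q[1])),col,1)
t=proj(cm,[np.r_[c+.0985*np.array([np.cos(.322),np.sin(.322)]),.047]]);t=((t+.5-[320,115])*10).astype(int)[0];cv2.circle(a,(int(t[0]),int(t[1])),5,(0,255,0),1)
cv2.imwrite('pics/c20.png',a[:,:,::-1])
E
```

```text
(no output)
```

View pics/c20.png

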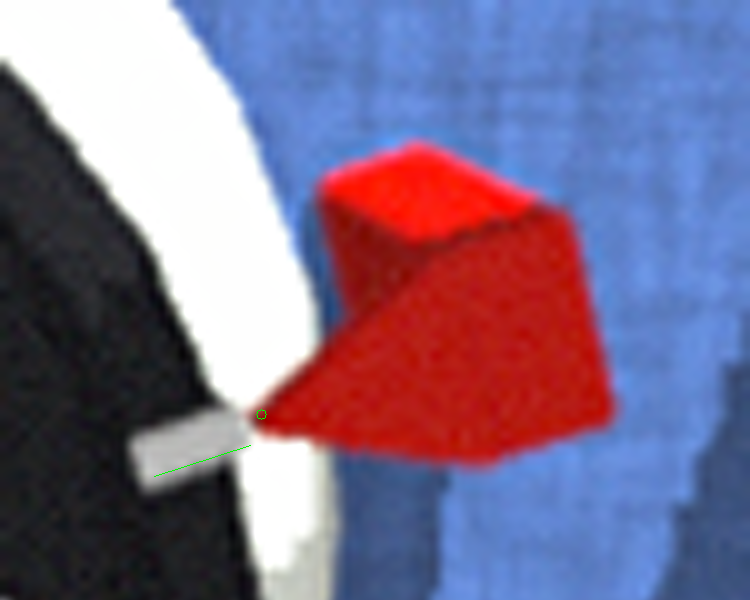

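The mark sits about 0.02–0.03 rad from the pointer line. The clip's grip is at (0.531,0.110), which puts its seat within about 1 mm of the axis. The bystanders near the work look undisturbed and the gripper is clear, so I'm handing in.

```bash
python3 -c "
from bench import *
print(hand_in())"
```

```text
the job is handed in; nothing more can be done
None
```

I turned the larger turret's wheel clockwise about 1.1 rad by its rim and let go. I then took the clip by its orange grip and pushed it into the spindle groove from the robot's right (along +y) until it snapped in. The back of the clip came up against the core: force reversed to about -4 N and the arm stopped moving. I released, backed off clear of everything and handed in at about 30 s of the 64 s allowed. No verdict was reported.

**Last checks:**
- **Wheel:** the mark reads about +0.025 rad from the pointer, against a limit of 0.06. Readings ranged from 0.02 to 0.04 across views. One automatic reading gave 0.23; I rejected it because it took a stray pixel for the pointer tip, and an enlarged crop confirmed the lower value.
- **Clip:** the seat is within about 1 mm of the spindle's axis, judged from the grip's position. The grip's top is at about 108 mm, where 110 mm would mean the clip lies flat on the hub, so it may tilt slightly, about 0.04 rad.
- **Bystanders:** the eyepiece and objective stayed upright and in place in the last pictures. The gripper came near none of the others, but I did not measure their positions again at the end.

**What disagreed:** the real fingertips sit about 34 mm behind the reported tool point. My first attempt to grip the rim therefore closed on air just above it. I corrected for that offset in every grasp afterwards.

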